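# Stir the pralines loose in the warmer pan

## Robot

A 6-joint arm with a two-finger parallel gripper is mounted at the origin on the work surface. World frame = base frame: x ahead of the robot, y to its left, z up, the work surface at z = 0. Lengths are in m, angles in rad, forces in N, time in s.
With the tool pointing down it reaches from about 0.35 to 1 m from the base axis. Payload 7.1 kg.
Tool frame: the origin (TCP) lies midway between the tips of the shut fingers; the grasp point (between the pads) lies 19 mm behind it (arm.grasp_offset is the x of the grasp point in the tool frame, in m); x points along the fingers, y is the direction in which the jaws open and shut, and the axes are right-handed (so a half turn about x gives the same grasp; the last joint's range is limited). The gripper opens to 85 mm and grips with 20 to 120 N. Pads are 22 mm wide; open, the fingers measure 114 mm over their backs; the gripper's body (76 mm by 85 mm) begins 54 mm behind the grasp point. The pads swing forward as they close: fully open they stand 13 mm farther back than shut.
Start: joints at [1.31, 0.423, 1.63, -0, 1.089, -0.019], TCP at [0.15, 0.607, 0.231] pointing down, gripper open.
Joint ranges: [-3, 3], [-0.9, 2.11], [0.09, 2.58], [-1.31, 4.45], [0.11, 2.69], [-2.54, 2.54]. Speed limits (rad/s): [2.39, 2.39, 3.01, 3.14, 3.14, 3.14].

## Interface

Orientations are given as a rotation vector (axis times angle).
In Python, from rig import arm gives the robot as it stands.
- The arm moves only by the tool apply_moves, never from a script. Its argument "increments" is one flat list of numbers, 7 for each row, row after row: the shift along the tool's x, y, z in mm, then the turn, a rotation vector about the tool's x, y, z in degrees, then the closure in counts, from 0 (fully open) to 255 (shut). In form: [dx, dy, dz, wx, wy, wz, claw, dx, dy, dz, wx, wy, wz, claw, ...]. A call has 1 to 12 rows; each row shifts and turns the pose as measured when the row begins, along the tool's axes as they then stand; what a row does not reach is not made up. A row lasts 1/12 s, in which the tool goes at most 41.7 mm and 7.16 degrees, less where a joint would pass 70% of its speed; a pose out of reach is approached as far as the arm can. A call is refused whole if a number of a shift passes 41.7 or a number of a turn 7.16, either way. A call with a gripper value outside its range is refused whole. The fingers move at their own pace and stop on an object; the grip force is fixed at half the most. Time passes only in rows, so rows that do not move let the fingers close. It gives the time, the measured TCP pose, the force and the opening at its end, in the units of the state.
- arm.sense(): the state, without advancing time (a new reading comes with each control period).
- arm.camera(name): name is "scene" or "top" or "wrist"; returns the picture (384x512x3 uint8, blue, green, red); there is no depth.
- arm.camera_info(name): a dict with "K" (3x3 intrinsics, pixels), "k1" (the pictures are not rectified: a ray, as slopes to the right and down, at radius r is drawn at 1 + k1 r^2 times it, then the intrinsics apply), "extrinsics" (4x4, takes a point from world to camera coordinates). Camera axes: x right, y down, z forward; pixel columns grow to the right and rows downward; lengths in m; the calibration is good to about 2 mm. A picture is of the moment at which its call begins: read the wrist's pose just before it. camera_info takes no time and is no camera call; for the wrist camera it gives the pose at the moment of the call.
- arm.finish_job(): hands the job in, once; it reports no verdict.
The state is a dict: "t": time; "joint_pos": joint angles; "qd": joint speeds; "joint_efforts": joint torques, N m; "tool_pos": TCP position; "tcp_rot": TCP orientation; "force": force on the tool from outside, world axes, zero at the start; "wrist_torque": the same for the moment, N m; "gripper_width": opening from 0.0 (shut) to 1.0 (fully open).
Only numpy, scipy, OpenCV 4.12 (cv2) and the standard library are available. Lean on these libraries where they do the work, as an engineer would, in place of code of your own. Each camera call takes 0.05 s, during which the arm holds its last target.

## Task

Lift the wooden stirrer up and off its fork, set its foot down on the floor of the warmer's pan at the dial side and stir at least one full turn counter-clockwise (seen from above) out near the wall, feeling the pan's floor under the foot on the right, far and left sides (seen from the dial) in turn and again at the dial side. Stir those by the wall and those in the middle, until every one of the eight pralines has been shifted and lies at least 2 cm from where it lay at first, all still in the pan. Touch the pralines only with the stirrer, do not ram the pan with it, leave the jar, cup and brass weight near by where they are, and finally hang the stirrer back in its fork.

Things in the scene. Friction and masses are not known exactly. Their poses are not given: they have to be found in the camera images.
- warmer: Low white round electric warmer, 200 mm across, 22 mm high, fixed to the table. Origin: centre of its underside, z up. A black block with a steel dial stands out of its rim on its own -x side (to 125 mm from the centre): the dial side. It carries a plain aluminium pan, concentric with it.
- pan_centre (a point): Middle of the pan's floor, 33 mm above the table; axes as the warmer's, x from the dial to the far side. The pan cannot shift but sits up to 3 degrees out of level about this x axis, which way is not told (this point does not show it): towards the walls on the +y and -y sides the floor lies up to 4 mm higher or lower than here.
- pan_rim (a point): Centre of the pan's mouth, 40 mm above pan_centre. The pan is 160 mm across outside at the rim and 154 mm at the foot, its wall 4 mm thick; the floor inside is 73 mm in radius. With the tilt, the rim is 69 to 78 mm above the table.
- stand: Steel stand fixed to the table with a two-pronged fork at 140 mm. Origin: on the table straight below the hanging stirrer. Base plate (100 x 110 x 12 mm) and post (16 x 24 mm, no higher than the fork) lie on its +x side, post centre at x = +62 mm. The prongs run along its x axis, open towards -x; slot 16 mm wide, 76 mm long; each prong 9 mm wide.
- fork (a point): The hanging place: mid-slot, at the prongs' upper face, 140 mm above the table. Axes as the stand's. At x = -20 to -24 mm the prong ends have upturned lips 8 mm high: the collar must be lifted over them on the way out and in.
- stirrer: Loose wooden stirrer, 152 mm long, 90 to 170 g, hanging upright in the fork. Origin: centre of its foot's underside, z up the shank. Foot: a round knob 20 mm across, 26 mm high, flat below. Shank 12 mm thick. Collar 32 mm across from 90 to 97 mm up rests on the prongs. Square handle 22 x 22 mm, faces square to its x and y axes, from 97 to 152 mm, gripped from above.
- stirrer_foot (a point): Centre of the foot's underside (the same point as the stirrer's origin).
- stirrer_collar (a point): Centre of the underside of the collar, 90 mm above the foot. It lies at point fork when the stirrer hangs.
- stirrer_grip (a point): Point on the handle's axis at a good height for the grip: 124 mm above the foot, 27 mm above the collar's top.
- round0: Loose round chocolate praline, domed, 25 mm across, 18 mm high, 11 to 22 g. Origin: centre of its flat underside. It lies somewhere in the pan; the floor at the dial side, by the wall, starts clear.
- round1: Loose round chocolate praline, domed, 25 mm across, 18 mm high, 11 to 22 g. Origin: centre of its flat underside. It lies somewhere in the pan; the floor at the dial side, by the wall, starts clear.
- round2: Loose round chocolate praline, domed, 25 mm across, 18 mm high, 11 to 22 g. Origin: centre of its flat underside. It lies somewhere in the pan; the floor at the dial side, by the wall, starts clear.
- round3: Loose round chocolate praline, domed, 25 mm across, 18 mm high, 11 to 22 g. Origin: centre of its flat underside. It lies somewhere in the pan; the floor at the dial side, by the wall, starts clear.
- square0: Loose square chocolate praline, 23 x 23 x 15 mm (16.5 mm with its ribs), 11 to 22 g, same colour as the round ones. Origin: centre of its underside. It lies somewhere in the pan.
- square1: Loose square chocolate praline, 23 x 23 x 15 mm (16.5 mm with its ribs), 11 to 22 g, same colour as the round ones. Origin: centre of its underside. It lies somewhere in the pan.
- square2: Loose square chocolate praline, 23 x 23 x 15 mm (16.5 mm with its ribs), 11 to 22 g, same colour as the round ones. Origin: centre of its underside. It lies somewhere in the pan.
- square3: Loose square chocolate praline, 23 x 23 x 15 mm (16.5 mm with its ribs), 11 to 22 g, same colour as the round ones. Origin: centre of its underside. It lies somewhere in the pan.
- jar: Bystander. Small closed jar, 52 mm across, 75 mm high. To be left where it is.
- cup: Bystander. White cup, 60 mm across, 60 mm high. To be left where it is.
- weight: Bystander. Small brass weight, 40 mm across, 42 mm high. To be left where it is.
Not all that is in view belongs to the job. What is shaped like the stirrer but orange is not meant.

How it is judged:
On the way, in this order (a step that is already met when the one before it is completed fails the run):
1. the stirrer's foot is on the pan's floor at the dial side (contact force between stirrer and warmer above 0.4 N and horizontal distance between stirrer_foot and pan_centre below 0.08 m and z of stirrer_foot in the frame of pan_centre below 0.012 m and x of stirrer_foot in the frame of pan_centre below -0.03 m), for 0.1 s.
2. the foot has gone on, on the pan's floor, to the right-hand side seen from the dial (contact force between stirrer and warmer above 0.4 N and horizontal distance between stirrer_foot and pan_centre below 0.08 m and z of stirrer_foot in the frame of pan_centre below 0.012 m and y of stirrer_foot in the frame of pan_centre below -0.03 m), for 0.1 s.
3. the foot has gone on, on the pan's floor, to the far side from the dial (contact force between stirrer and warmer above 0.4 N and horizontal distance between stirrer_foot and pan_centre below 0.08 m and z of stirrer_foot in the frame of pan_centre below 0.012 m and x of stirrer_foot in the frame of pan_centre above 0.03 m), for 0.1 s.
4. the foot has gone on, on the pan's floor, to the left-hand side seen from the dial (contact force between stirrer and warmer above 0.4 N and horizontal distance between stirrer_foot and pan_centre below 0.08 m and z of stirrer_foot in the frame of pan_centre below 0.012 m and y of stirrer_foot in the frame of pan_centre above 0.03 m), for 0.1 s.
5. the foot has gone on, on the pan's floor, to the dial side again (all of step 1), for 0.1 s.
At the end, for the whole second after the job is handed in: Every praline (origin) lies over 20 mm from where it started; all eight lie in the pan (within 80 mm of its axis, under 45 mm above its floor); the stirrer hangs in the fork (it may sway a little), collar within 15 mm of its place, upright within 0.12 rad (distance of each of round0, round1, round2, round3, square0, square1, square2, square3 from where it was at the start of the episode above 0.02 m and horizontal distance between each of round0, round1, round2, round3, square0, square1, square2, square3 and pan_centre below 0.08 m and z of each of round0, round1, round2, round3, square0, square1, square2, square3 in the frame of pan_centre below 0.045 m and distance between stirrer_collar and fork below 0.015 m and angle between stirrer's own z axis and vertical below 0.12 rad and contact force between stirrer and stand above 0.3 N and linear speed of stirrer below 0.2 m/s); the robot touches nothing.
It fails at once if the stirrer presses on the pan or warmer with more than 80 N (contact force between stirrer and warmer above 80 N).
It fails at once if the gripper's fingers touch a praline (contact force between the fingers and round0 above 0.2 N or contact force between the fingers and round1 above 0.2 N or contact force between the fingers and round2 above 0.2 N or contact force between the fingers and round3 above 0.2 N or contact force between the fingers and square0 above 0.2 N or contact force between the fingers and square1 above 0.2 N or contact force between the fingers and square2 above 0.2 N or contact force between the fingers and square3 above 0.2 N).
It fails at once if the arm or gripper touches the pan or warmer with more than 5 N (contact force between any of the arm, the fingers and warmer above 5 N).
It fails at once if a bystander is moved by more than 30 mm (distance of any of jar, cup, weight from where it was at the start of the episode above 0.03 m).
It also fails if it takes over 72 s, if anything falls off the work surface, if the arm or the gripper's body presses on something with over 40 N, if the wrist force passes 120 N, or if a joint passes its speed limit or range.

## Working session

There is one attempt and no reset: what is moved stays moved. The work goes in short steps, Python scripts to look and compute and a tool call to move; the robot and the scene stay as the last step left them, time stands still between calls to the robot, and variables do not carry over. Pictures are saved under pics/ and viewed, and the job is handed in when it is done.

Besides the shell and the picture viewer there is one more tool, called after "Call:" by a JSON object that holds its "fn" and its "kwargs", one argument or row to a line. apply_moves: Moves the arm, as the interface text tells. Its arguments: {"type":"object","properties":{"increments":{"type":"array","items":{"type":"number"}}},"required":["increments"]}

```bash
ls; mkdir -p pics
python3 - <<'E'
from rig import arm
import cv2
print(arm.sense()); print(arm.grasp_offset)
for n in ["scene","top","wrist"]:
    i=arm.camera_info(n); print(n,i)
    cv2.imwrite(f"pics/{n}0.png",arm.camera(n))
E
```

```text
pics
{'t': 0.0, 'joint_pos': array([ 1.30999263e+00,  4.23831212e-01,  1.63071602e+00, -2.44330220e-05,
        1.08859255e+00, -1.90311521e-02]), 'qd': array([ 0.00015051,  0.00075157,  0.00055363, -0.00010165, -0.00190967,
        0.00051131]), 'joint_efforts': array([ 1.83914977e-03, -5.57388854e+01, -2.81741577e+01,  8.90590087e-06,
        7.28828571e-03,  1.15076247e-06]), 'tool_pos': array([0.14949612, 0.6062818 , 0.23054148]), 'tcp_rot': array([ 0.18859227,  1.56264479, -0.19100836]), 'force': array([-0.45769116, -0.47015958, -0.13068954]), 'wrist_torque': array([ 0.00875855, -0.02753198,  0.01205086]), 'gripper_width': 1.0052120676500256}
-0.0187
scene {'K': array([[347.07630937,   0.        , 258.73982851],
       [  0.        , 347.07630937, 195.02964463],
       [  0.        ,   0.        ,   1.        ]]), 'k1': -0.0075895519796658, 'extrinsics': array([[-0.18184322,  0.98320369,  0.01560608,  0.11851612],
       [ 0.62830785,  0.12838442, -0.7672983 , -0.21664644],
       [-0.7564141 , -0.12972257, -0.64110043,  1.38754779],
       [ 0.        ,  0.        ,  0.        
[... 224 characters left out ...]
array([[ 0.02934935, -0.99900841,  0.0334785 , -0.03782919],
       [-0.99380876, -0.03275441, -0.10616632,  0.53884625],
       [ 0.10715761, -0.03015531, -0.99378464,  0.96206068],
       [ 0.        ,  0.        ,  0.        ,  1.        ]])}
wrist {'K': array([[312.52405066,   0.        , 259.90687376],
       [  0.        , 312.52405066, 192.07995366],
       [  0.        ,   0.        ,   1.        ]]), 'k1': -0.01806361627007621, 'extrinsics': array([[ 0.23873791,  0.97108271, -0.00160805, -0.62465365],
       [ 0.92741518, -0.22751075,  0.29688372, -0.037707  ],
       [ 0.2879328 , -0.07236873, -0.95491228,  0.37875878],
       [ 0.        ,  0.        ,  0.        ,  1.        ]])}
```

View pics/scene0.png

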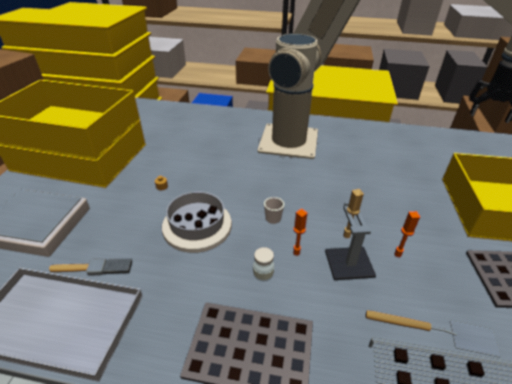

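View pics/top0.png

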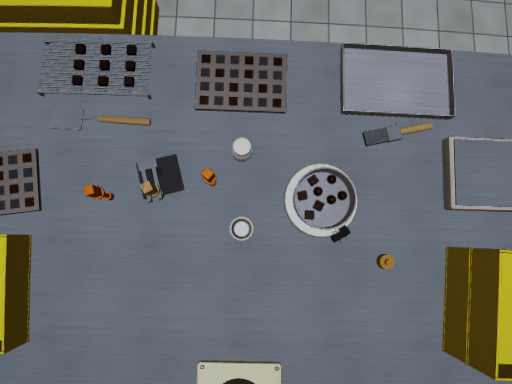

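View pics/wrist0.png

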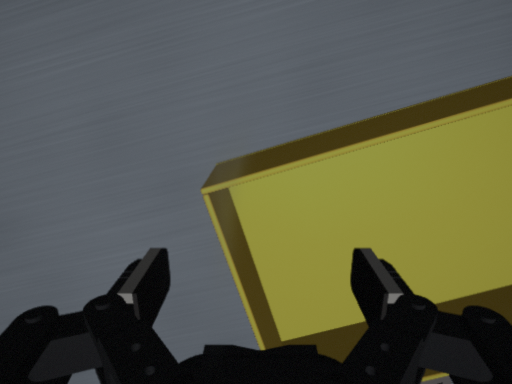

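Candidates for the stirrer: wooden one on the fork (scene 356,202; top 149,188), orange lookalikes (scene 300,225 and 410,228; top 209,175 and 95,190), and wooden-handled tools lying on the table (scene 70,267; 398,320). I choose the fork one and will check it in a crop.

Run:
```python
import cv2, numpy as np
s=cv2.imread("pics/scene0.png");t=cv2.imread("pics/top0.png")
a=cv2.resize(s[170:290,315:415],(400,480),interpolation=cv2.INTER_CUBIC)
b=cv2.resize(t[140:220,120:186],(396,480),interpolation=cv2.INTER_CUBIC)
cv2.imwrite("pics/crop1.png",np.hstack([a,b]))
cv2.imwrite("pics/pan1.png",cv2.resize(t[150:255,270:375],(600,600),interpolation=cv2.INTER_CUBIC))
```

```text
(no output)
```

View pics/crop1.png

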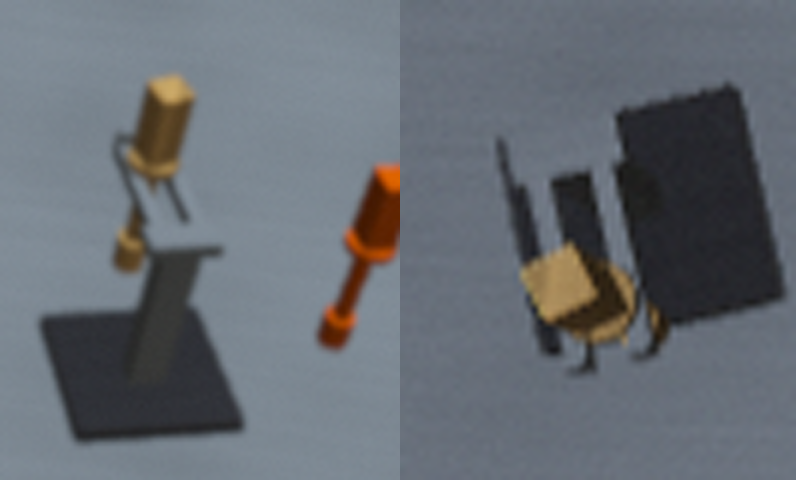

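View pics/pan1.png

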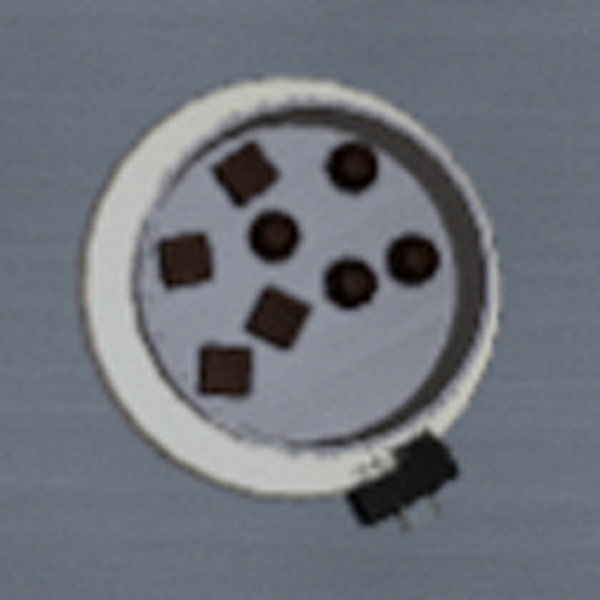

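```bash
cat > h.py <<'E'
import numpy as np, cv2
from rig import arm
from scipy.spatial.transform import Rotation as R
def ray(info,uv):
    K=info["K"];k1=info["k1"];E=info["extrinsics"]
    d=np.array([(uv[0]-K[0,2])/K[0,0],(uv[1]-K[1,2])/K[1,1]])
    u=d.copy()
    for _ in range(20): u=d/(1+k1*(u@u))
    Rm=E[:3,:3]; Rm=np.linalg.svd(Rm); Rm=Rm[0]@Rm[2]
    return -Rm.T@E[:3,3], Rm.T@np.array([u[0],u[1],1.])
def plane(info,uv,z):
    o,d=ray(info,uv); return o+d*(z-o[2])/d[2]
def proj(info,p):
    E=info["extrinsics"];K=info["K"];c=E[:3,:3]@np.asarray(p)+E[:3,3]
    u=c[:2]/c[2];u=u*(1+info["k1"]*(u@u));return K[:2,:2]@u+K[:2,2]
def tri(i1,a,i2,b):
    o1,d1=ray(i1,a);o2,d2=ray(i2,b)
    A=np.stack([d1,-d2],1);s=np.linalg.lstsq(A,o2-o1,rcond=None)[0]
    p,q=o1+s[0]*d1,o2+s[1]*d2;return (p+q)/2,np.linalg.norm(p-q)
E
python3 - <<'E'
from h import *
T=arm.camera_info("top");S=arm.camera_info("scene")
t=cv2.imread("pics/top0.png");s=cv2.imread("pics/scene0.png")
hsv=cv2.cvtColor(t,cv2.COLOR_BGR2HSV)
# white warmer
m=((hsv[...,2]>150)&(hsv[...,1]<60)).astype(np.uint8);m[:, :275]=0;m[:,370:]=0;m[:150]=0;m[255:]=0
cs,_=cv2.findContours(m,cv2.RETR_EXTERNAL,cv2.CHAIN_APPROX_NONE);c=np.vstack(cs)
h=cv2.convexHull(c)[:,0].astype(float)
P=np.array([plane(T,p,0.022) for p in h])[:,:2]
from scipy.optimize import least_squares
f=lambda q:np.hypot(P[:,0]-q[0],P[:,1]-q[1])-q[2]
r=least_squares(f,[P[:,0].mean(),P[:,1].mean(),.1],loss='soft_l1',f_scale=.001);print("warmer",r.x,len(P))
# black block
m=((hsv[...,2]<45)).astype(np.uint8);m[:, :325]=0;m[:,355:]=0;m[:224]=0;m[245:]=0
yx=np.argwhere(m);print(len(yx),yx.mean(0))
b=plane(T,yx.mean(0)[::-1],.018);print("block",b, b[:2]-r.x[:2],np.hypot(*(b[:2]-r.x[:2])))
# hanle top
for nm,im,box in (("top",t,(170,205,135,170)),("scene",s,(180,240,335,375))):
    hv=cv2.cvtColor(im,cv2.COLOR_BGR2HSV)
    y0,y1,x0,x1=box
    sub=hv[y0:y1,x0:x1]; mm=(sub[...,1]>90)&(sub[...,0]<30)
    print(nm,sub[...,2][mm].max())
    mt=mm&(sub[...,2]>165)
    yx=np.argwhere(mt);print(len(yx),yx.mean(0)+[y0,x0])
for (nm,p,z) in (("weight",(387,262),.042),("cup",(241,229),.06),("jar",(242,148),.075),("or1",(208,174),.15),("or2",(94,190),.15)):
    print(nm,plane(T,p,z))
E
```

```text
warmer [ 0.53476598 -0.20180821  0.0965539 ] 35
141 [233.70212766 340.23404255]
block [ 0.44537827 -0.25543178  0.018     ] [-0.0893877  -0.05362356] 0.10423841747170165
top 174
40 [186.625 146.35 ]
scene 201
33 [191.84848485 357.18181818]
weight [ 0.375194  -0.3728473  0.042    ]
cup [0.44950759 0.00777649 0.06      ]
jar [0.6534616  0.01196801 0.075     ]
or1 [0.57193373 0.08804055 0.15      ]
or2 [0.52619097 0.34790287 0.15      ]
```

Run:
```python
from h import *
T=arm.camera_info("top");S=arm.camera_info("scene")
print("handle top",tri(T,(147.5,187.2),S,(358,192.5)), plane(T,(147.5,187.2),.202))
# handle top corners in top crop
for p in [(570,241),(600,288),(553,323),(523,273)]:
    print(plane(T,((p[0]-400)/6+120-.4,p[1]/6+140-.4),.202))
# rim inner/outer check: project expected circles
t=cv2.imread("pics/top0.png")
im=cv2.resize(t[150:255,270:375],(600,600),interpolation=cv2.INTER_CUBIC);k=600/105
c=np.array([.5348,-.2018])
for rr,z,col in((.1,.022,(0,255,0)),(.08,.073,(0,0,255)),(.073,.033,(255,0,0))):
    pts=np.array([ (proj(T,[c[0]+rr*np.cos(a),c[1]+rr*np.sin(a),z])-[270,150]+.5)*k for a in np.linspace(0,6.28,100)])
    cv2.polylines(im,[pts.astype(int)],True,col,1)
for a in [31,]:
  for rr in(.1,.125):
    e=np.deg2rad(a);p=(proj(T,[c[0]-rr*np.cos(e),c[1]-rr*np.sin(e),.018])-[270,150]+.5)*k;cv2.circle(im,tuple(p.astype(int)),3,(255,0,255),-1)
cv2.imwrite("pics/pan2.png",im)
s=arm.sense();Rm=R.from_rotvec(s['tcp_rot']).as_matrix();print(Rm)
```

```text
handle top (array([0.53118269, 0.21518034, 0.19639485]), np.float64(0.002922150419947531)) [0.53048329 0.21227113 0.202     ]
[0.54667203 0.21230401 0.202     ]
[0.53000185 0.20051648 0.202     ]
[0.51681736 0.21663266 0.202     ]
[0.53451516 0.22850293 0.202     ]
[[-3.39740513e-04  2.39455541e-01  9.70907271e-01]
 [-1.20266775e-03  9.70906527e-01 -2.39455778e-01]
 [-9.99999219e-01 -1.24903169e-03 -4.18708243e-05]]
```

View pics/pan2.png

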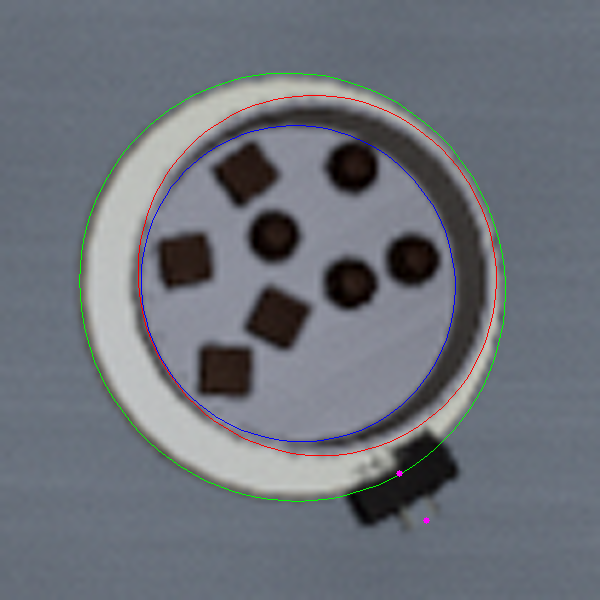

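```bash
cat >> h.py <<'E'
def plan(way, yaw_rows=None, step=38., pose=None):
    """way: list of (xyz, yawdeg or None); print rows in tool axes, tool kept pointing straight down"""
    s=arm.sense();p=s['tool_pos'].copy();Rm=R.from_rotvec(s['tcp_rot']).as_matrix()
    rows=[]
    for xyz,yaw in way:
        xyz=np.array(xyz,float)
        d=np.linalg.norm(xyz-p)*1000
        y0=np.rad2deg(np.arctan2(Rm[1,1],Rm[0,1]))
        if yaw is None: yaw=y0
        x=np.array([0,0,-1.]);a=np.deg2rad(yaw);y=np.array([np.cos(a),np.sin(a),0]);G=np.stack([x,y,np.cross(x,y)],1)
        rv=R.from_matrix(Rm.T@G).as_rotvec(degrees=True)
        n=max(1,int(np.ceil(d/step)),int(np.ceil(np.abs(rv).max()/7)))
        R0=Rm.copy();p0=p.copy()
        for i in range(n):
            tp=p0+(xyz-p0)*(i+1)/n; tR=R0@R.from_rotvec(rv*(i+1)/n,degrees=True).as_matrix()
            rows.append(np.r_[Rm.T@(tp-p)*1000,R.from_matrix(Rm.T@tR).as_rotvec(degrees=True)])
            p,Rm=tp,tR
    print(len(rows),"rows")
    for r in rows: print(np.round(r,1).tolist())
    return rows
def st():
    s=arm.sense();Rm=R.from_rotvec(s['tcp_rot']).as_matrix()
    print("t %.2f"%s['t'],"pos",np.round(s['tool_pos'],4),"yaw %.1f"%np.rad2deg(np.arctan2(Rm[1,1],Rm[0,1])),"tilt",np.round(Rm[:2,0],4),"F",np.round(s['force'],2),"M",np.round(s['wrist_torque'],2),"w %.3f"%s['gripper_width'],"q",np.round(s['joint_pos'],2))
E
python3 - <<'E'
from h import *
plan([((.46,.205,.31),37)],step=36)
E
```

```text
15 rows
[-5.3, -21.0, 26.5, 2.6, 0.0, 0.0]
[-5.3, -19.8, 27.4, 2.6, 0.0, 0.0]
[-5.3, -18.5, 28.3, 2.6, 0.0, 0.0]
[-5.3, -17.2, 29.1, 2.6, 0.0, 0.0]
[-5.3, -15.9, 29.9, 2.6, 0.0, 0.0]
[-5.3, -14.5, 30.6, 2.6, 0.0, 0.0]
[-5.3, -13.1, 31.2, 2.6, 0.0, 0.0]
[-5.3, -11.7, 31.8, 2.6, 0.0, 0.0]
[-5.3, -10.2, 32.3, 2.6, 0.0, 0.0]
[-5.3, -8.7, 32.7, 2.6, 0.0, 0.0]
[-5.3, -7.2, 33.1, 2.6, 0.0, 0.0]
[-5.3, -5.7, 33.3, 2.6, 0.0, 0.0]
[-5.3, -4.2, 33.6, 2.6, 0.0, 0.0]
[-5.3, -2.7, 33.7, 2.6, 0.0, 0.0]
[-5.3, -1.1, 33.8, 2.6, 0.0, 0.0]
```

Call:
{"fn": "apply_moves", "kwargs": {
  "increments": [-8, -21, 26, 2.6, 0, 0, 0, -8, -20, 27, 2.6, 0, 0, 0, -8, -18, 28, 2.6, 0, 0, 0, -8, -17, 29, 2.6, 0, 0, 0, -8, -16, 30, 2.6, 0, 0, 0, -8, -14, 30, 2.6, 0, 0, 0, -8, -13, 31, 2.6, 0, 0, 0, -6, -12, 32, 2.6, 0, 0, 0, -5, -10, 32, 2.6, 0, 0, 0, -5, -9, 33, 2.6, 0, 0, 0, -3, -7, 33, 2.6, 0, 0, 0, 0, -6, 33, 2.6, 0, 0, 0]
}}

```text
t: 1.15
tool_pos: [0.3987, 0.2741, 0.3062]
tcp_rot: [0.622, 1.478, -0.63]
force: [0.4, -0.2, -0.2]
gripper_width: 1.001
```

Run:
```python
from h import *
st()
plan([((.46,.205,.31),37)],step=36)
```

```text
t 1.15 pos [0.3987 0.2741 0.3062] yaw 44.1 tilt [-0.0016 -0.0044] F [ 0.38 -0.2  -0.24] M [0.03 0.01 0.04] w 1.001 q [ 0.58  0.13  1.85 -0.    1.17 -0.19]
3 rows
[-1.2, -1.4, 30.8, 2.4, 0.0, 0.1]
[-1.2, -0.1, 30.8, 2.4, 0.0, 0.1]
[-1.2, 1.2, 30.8, 2.4, 0.0, 0.1]
```

Call:
{"fn": "apply_moves", "kwargs": {
  "increments": [-1, -1, 31, 2.4, 0, 0, 0, -1, 0, 31, 2.4, 0, 0.1, 0, -1, 1, 31, 2.4, 0, 0.1, 0, 0, 0, 0, 0, 0, 0, 0]
}}

```text
t: 1.48
tool_pos: [0.4651, 0.1961, 0.31]
tcp_rot: [0.731, 1.439, -0.734]
force: [-0.0, 0.7, 0.7]
gripper_width: 0.999
```

Run:
```python
from h import *
st()
W=arm.camera_info("wrist");im=arm.camera("wrist");cv2.imwrite("pics/w1.png",im)
np.save("w1.npy",W,allow_pickle=True)
print(proj(W,[.531,.2135,.202]),proj(W,[.531,.2135,.14]))
```

```text
t 1.48 pos [0.4651 0.1961 0.31  ] yaw 36.2 tilt [ 0.003  -0.0032] F [-0.04  0.69  0.69] M [ 0.01  0.02 -0.01] w 0.999 q [ 0.38  0.15  1.81 -0.    1.17 -0.25]
[333.9913725  218.56128994] [320.65962486 195.95750326]
```

View pics/w1.png

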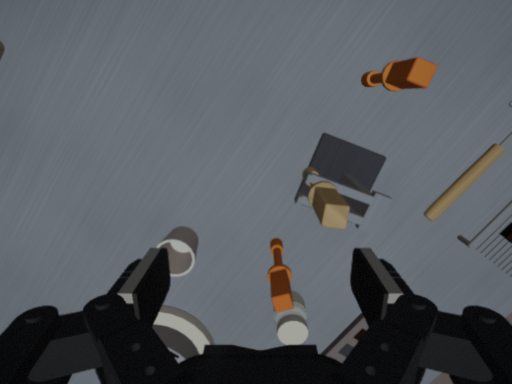

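Run:
```python
import cv2
im=cv2.imread("pics/w1.png");cv2.imwrite("pics/w1c.png",cv2.resize(im[120:240,285:405],(600,600),interpolation=cv2.INTER_CUBIC))
```

```text
(no output)
```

View pics/w1c.png

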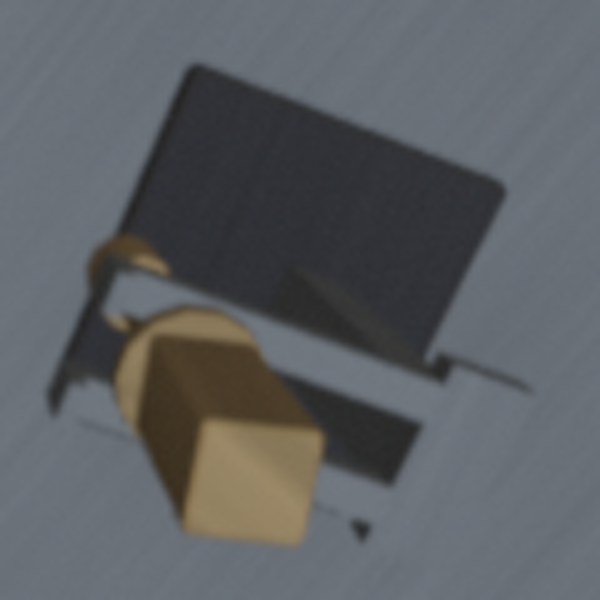

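Run:
```python
from h import *
W=np.load("w1.npy",allow_pickle=True).item();T=arm.camera_info("top")
f=lambda p:(p[0]/5+285-.4,p[1]/5+120-.4)
C=np.array([plane(W,f(p),.202) for p in [(205,417),(324,430),(300,546),(183,530)]])
print(C.round(4),C.mean(0))
for i in range(4):
    d=C[(i+1)%4]-C[i];print(np.hypot(*d[:2]),np.rad2deg(np.arctan2(d[1],d[0]))%90)
print("tri",tri(W,proj(W,C.mean(0)),T,(147.3,187)))
a,b=[plane(W,f(p),.14) for p in [(130,262),(440,380)]];d=b-a
print("prong edge",a,b,np.rad2deg(np.arctan2(d[1],d[0])),np.hypot(*d[:2]))
a,b,c=[plane(W,f(p),.012) for p in [(195,65),(505,190),(430,360)]]
for d in (b-a,b-c): print("base",np.rad2deg(np.arctan2(d[1],d[0])),np.hypot(*d[:2]))
a,b=[plane(W,f(p),.148) for p in [(115,262),(55,400)]];print("lips outer",a,b,(a+b)/2,b-a)
```

```text
[[0.5161 0.2201 0.202 ]
 [0.5339 0.2303 0.202 ]
 [0.5447 0.2116 0.202 ]
 [0.5263 0.2019 0.202 ]] [0.53023549 0.21599651 0.202     ]
0.020502543129334732 29.652585863092124
0.02155702537448539 30.055180530519024
0.020766311887870977 27.805784409864117
0.02088750010096209 29.374134279570313
tri (array([0.53215473, 0.21462491, 0.19630002]), np.float64(0.0014277425241816602))
prong edge [0.50622553 0.22734122 0.14      ] [0.5748061  0.24606514 0.14      ] 15.270777031170411 0.07109064203555487
base 15.055259746597256 0.09737334940886537
base 108.64710682428219 0.053361832628302366
lips outer [0.50157126 0.22637844 0.148     ] [0.50989623 0.19644606 0.148     ] [0.50573374 0.21141225 0.148     ] [ 0.00832498 -0.02993238  0.        ]
```

Run:
```python
from h import *
plan([((.530,.2155,.25),29.5),((.530,.2155,.156),29.5)],step=26)
```

```text
8 rows
[14.9, 16.1, 6.1, 1.7, 0.0, 0.0]
[14.9, 16.2, 5.6, 1.7, 0.0, 0.0]
[14.9, 16.4, 5.2, 1.7, 0.0, 0.0]
[14.9, 16.5, 4.7, 1.7, 0.0, 0.0]
[23.5, 0.0, 0.0, 0.0, 0.0, 0.0]
[23.5, 0.0, 0.0, 0.0, 0.0, 0.0]
[23.5, 0.0, 0.0, 0.0, 0.0, 0.0]
[23.5, 0.0, 0.0, 0.0, 0.0, 0.0]
```

Call:
{"fn": "apply_moves", "kwargs": {
  "increments": [15, 16, 6, 1.7, 0, 0, 0, 15, 16, 6, 1.7, 0, 0, 0, 15, 16, 5, 1.7, 0, 0, 0, 15, 16, 5, 1.7, 0, 0, 0, 0, 0, 0, 0, 0, 0, 0]
}}

```text
t: 1.95
tool_pos: [0.5295, 0.2166, 0.2481]
tcp_rot: [0.826, 1.406, -0.826]
force: [-0.4, -0.5, -0.7]
gripper_width: 1.003
```

Run:
```python
from h import *
st()
plan([((.530,.2155,.156),29.5)],step=26)
```

```text
t 1.95 pos [0.5295 0.2166 0.2481] yaw 29.2 tilt [ 0.0017 -0.0006] F [-0.37 -0.54 -0.67] M [-0.06  0.01 -0.04] w 1.003 q [ 0.37  0.33  1.74 -0.    1.08 -0.14]
4 rows
[23.0, -0.1, 0.3, -0.1, 0.0, -0.0]
[23.0, -0.0, 0.3, -0.1, 0.0, -0.0]
[23.0, -0.0, 0.3, -0.1, 0.0, -0.0]
[23.0, -0.0, 0.3, -0.1, 0.0, -0.0]
```

Call:
{"fn": "apply_moves", "kwargs": {
  "increments": [23, 0, 0, 0, 0, 0, 0, 23, 0, 0, 0, 0, 0, 0, 23, 0, 0, 0, 0, 0, 0, 22, 0, 0, 0, 0, 0, 0, 0, 0, 0, 0, 0, 0, 0]
}}

```text
t: 2.37
tool_pos: [0.5262, 0.2205, 0.1557]
tcp_rot: [0.82, 1.41, -0.818]
force: [-0.8, -0.4, -0.1]
gripper_width: 0.998
```

Run:
```python
from h import *
st()
cv2.imwrite("pics/w2.png",arm.camera("wrist"))
```

```text
t 2.37 pos [0.5262 0.2205 0.1557] yaw 29.7 tilt [0.0008 0.0005] F [-0.79 -0.4  -0.1 ] M [ 0.01  0.03 -0.05] w 0.998 q [ 0.38  0.44  1.81  0.    0.89 -0.14]
```

View pics/w2.png

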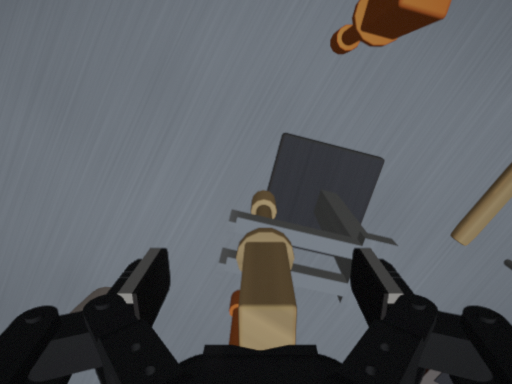

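Call:
{"fn": "apply_moves", "kwargs": {
  "increments": [0, 1, 6, 0, 0, 0, 0, 0, 0, 0, 0, 0, 0, 120, 0, 0, 0, 0, 0, 0, 255, 0, 0, 0, 0, 0, 0, 255, 0, 0, 0, 0, 0, 0, 255, 0, 0, 0, 0, 0, 0, 255, 0, 0, 0, 0, 0, 0, 255, 0, 0, 0, 0, 0, 0, 255, 0, 0, 0, 0, 0, 0, 255]
}}

```text
t: 3.17
tool_pos: [0.5338, 0.2179, 0.1661]
tcp_rot: [0.825, 1.403, -0.808]
force: [0.6, 1.0, -0.6]
gripper_width: 0.252
```

Run:
```python
from h import *
st()
W=arm.camera_info("wrist");im=arm.camera("wrist")
cv2.imwrite("pics/w3.png",im)
```

```text
t 3.17 pos [0.5338 0.2179 0.1661] yaw 29.9 tilt [0.0125 0.0053] F [ 0.55  1.01 -0.64] M [-0.    0.04 -0.02] w 0.252 q [ 0.37  0.43  1.8   0.    0.9  -0.15]
```

View pics/w3.png

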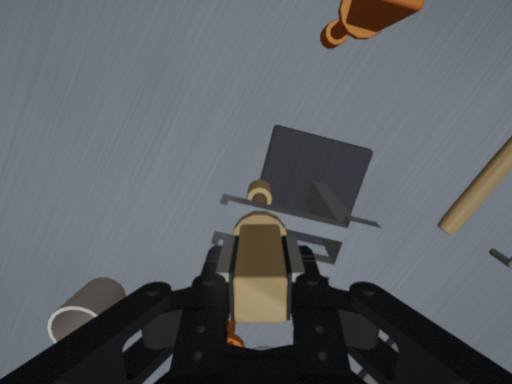

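Run:
```python
from h import *
st()
S=arm.camera_info("scene");im=arm.camera("scene")
cv2.imwrite("pics/s3.png",cv2.resize(im[140:300,300:430],(650,800//1),interpolation=cv2.INTER_CUBIC)[:600])
st()
```

```text
t 3.22 pos [0.5338 0.2179 0.166 ] yaw 29.9 tilt [0.0124 0.0053] F [ 0.82 -0.09 -1.06] M [-0.01  0.   -0.03] w 0.249 q [ 0.37  0.43  1.8   0.    0.9  -0.15]
t 3.27 pos [0.5338 0.2179 0.166 ] yaw 29.9 tilt [0.0122 0.0052] F [ 0.25  0.74 -1.27] M [-0.06 -0.02  0.03] w 0.247 q [ 0.37  0.43  1.8   0.    0.9  -0.15]
```

View pics/s3.png

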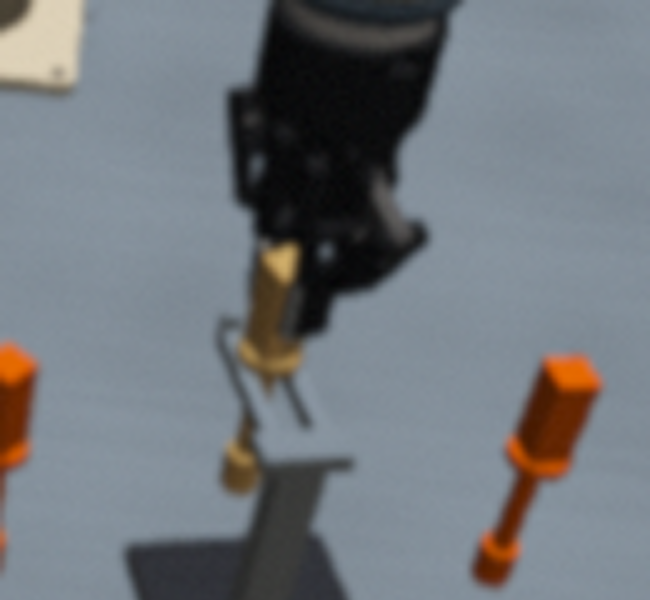

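```bash
cat >> h.py <<'E'
import os
if os.path.exists("ref.npy"): REFR=R.from_rotvec(np.load("ref.npy")).as_matrix()
def plan2(way,step=36.,pose=None):
    s=arm.sense();p=s['tool_pos'].copy();Rm=R.from_rotvec(s['tcp_rot']).as_matrix();rows=[]
    for xyz in way:
        xyz=np.array(xyz,float);n=max(1,int(np.ceil(np.linalg.norm(xyz-p)*1000/step)));p0=p.copy()
        for i in range(n):
            tp=p0+(xyz-p0)*(i+1)/n
            rv=R.from_matrix(Rm.T@REFR).as_rotvec(degrees=True);rv=np.clip(rv,-3,3)
            rows.append(np.r_[Rm.T@(tp-p)*1000,rv]);p=tp;Rm=Rm@R.from_rotvec(rv,degrees=True).as_matrix()
    print(len(rows),"rows")
    for r in rows: print(np.round(r,1).tolist())
E
python3 - <<'E'
from rig import arm
import numpy as np
s=arm.sense();np.save("ref.npy",s['tcp_rot']);np.save("hang.npy",s['tool_pos']);print(s['tool_pos'],s['tcp_rot'])
from h import *
import h
h.REFR=R.from_rotvec(s['tcp_rot']).as_matrix()
p=s['tool_pos'];d=np.array([-.9646,-.2639,0])
plan2([p+[0,0,.017],p+[0,0,.017]+d*.03,p+[0,0,.017]+d*.065],step=12)
E
```

```text
[0.53375864 0.217911   0.16596506] [ 0.8250903   1.40359683 -0.80775853]
8 rows
[-8.5, 0.1, 0.0, 0.0, 0.0, 0.0]
[-8.5, 0.1, 0.0, 0.0, 0.0, 0.0]
[-0.1, -9.7, -2.5, 0.0, 0.0, 0.0]
[-0.1, -9.7, -2.5, 0.0, 0.0, 0.0]
[-0.1, -9.7, -2.5, 0.0, 0.0, 0.0]
[-0.2, -11.3, -2.9, 0.0, 0.0, 0.0]
[-0.2, -11.3, -2.9, 0.0, 0.0, 0.0]
[-0.2, -11.3, -2.9, 0.0, 0.0, 0.0]
```

Call:
{"fn": "apply_moves", "kwargs": {
  "increments": [-9, 0, 0, 0, 0, 0, 255, -9, 0, 0, 0, 0, 0, 255, 0, 0, 0, 0, 0, 0, 255]
}}

```text
t: 3.52
tool_pos: [0.533, 0.2176, 0.1848]
tcp_rot: [0.824, 1.405, -0.809]
force: [0.1, 0.3, -1.6]
gripper_width: 0.249
```

Run:
```python
from h import *
st()
S=arm.camera_info("scene");im=arm.camera("scene")
cv2.imwrite("pics/s4.png",cv2.resize(im[170:260,310:400],(600,600),interpolation=cv2.INTER_CUBIC))
st()
```

```text
t 3.52 pos [0.533  0.2176 0.1848] yaw 29.9 tilt [0.0103 0.0045] F [ 0.14  0.29 -1.61] M [0.03 0.02 0.03] w 0.249 q [ 0.37  0.41  1.78  0.    0.94 -0.15]
t 3.57 pos [0.5329 0.2176 0.1842] yaw 29.9 tilt [0.01   0.0044] F [ 0.43  0.12 -0.86] M [ 0.01 -0.04  0.03] w 0.252 q [ 0.37  0.41  1.78  0.    0.94 -0.15]
```

View pics/s4.png

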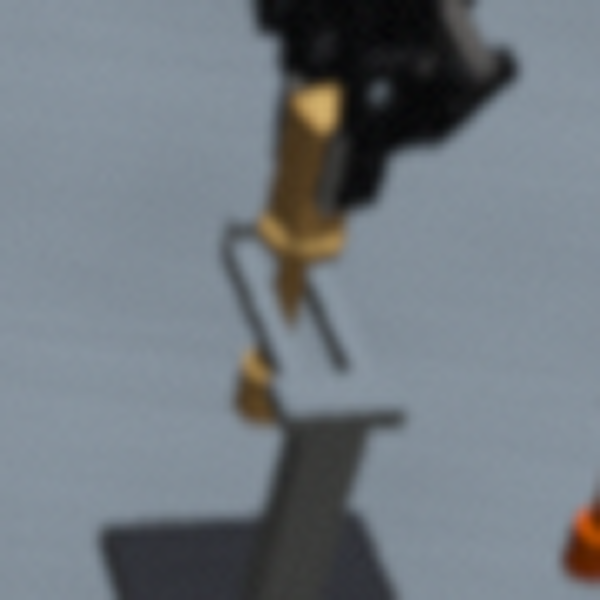

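Call:
{"fn": "apply_moves", "kwargs": {
  "increments": [-1, -10, -2.5, 0, 0, 0, 255, 0, -12, -3, 0, 0, 0, 255, 0, -12, -3, 0, 0, 0, 255, 0, -14, -3.6, 0, 0, 0, 255, 0, -16, -4, 0, 0, 0, 255, -6, -6, -1.5, 0, 0, 0, 255]
}}

```text
t: 4.07
tool_pos: [0.4577, 0.1961, 0.1897]
tcp_rot: [0.823, 1.406, -0.811]
force: [-0.6, -0.3, -1.5]
gripper_width: 0.251
```

Run:
```python
from h import *
st()
c=np.array([.534,-.2005]);ax=np.array([.857,.514])
q=c-ax*.05; print(q)
plan2([(.462,.18,.26),(.46,-.0,.27),(q[0],q[1],.27)],step=36)
```

```text
t 4.07 pos [0.4577 0.1961 0.1897] yaw 29.8 tilt [0.0083 0.0038] F [-0.57 -0.33 -1.47] M [-0.06  0.02  0.02] w 0.251 q [ 0.38  0.29  1.95  0.    0.89 -0.14]
[ 0.49115 -0.2262 ]
16 rows
[-23.4, -1.2, 5.4, -0.0, -0.0, 0.2]
[-23.4, -1.1, 5.4, 0.0, -0.0, 0.0]
[-23.4, -1.1, 5.4, 0.0, -0.0, 0.0]
[-1.8, -15.2, 25.9, 0.0, -0.0, 0.0]
[-1.8, -15.2, 25.9, 0.0, -0.0, 0.0]
[-1.8, -15.2, 25.9, 0.0, -0.0, 0.0]
[-1.8, -15.2, 25.9, 0.0, -0.0, 0.0]
[-1.8, -15.2, 25.9, 0.0, -0.0, 0.0]
[-1.8, -15.2, 25.9, 0.0, -0.0, 0.0]
[-0.1, -12.2, 30.2, 0.0, -0.0, 0.0]
[-0.1, -12.2, 30.2, 0.0, -0.0, 0.0]
[-0.1, -12.2, 30.2, 0.0, -0.0, 0.0]
[-0.1, -12.2, 30.2, 0.0, -0.0, 0.0]
[-0.1, -12.2, 30.2, 0.0, -0.0, 0.0]
[-0.1, -12.2, 30.2, 0.0, -0.0, 0.0]
[-0.1, -12.2, 30.2, 0.0, -0.0, 0.0]
```

Call:
{"fn": "apply_moves", "kwargs": {
  "increments": [-23, -1, 5, 0, 0, 0, 255, -23, -1, 5, 0, 0, 0, 255, -23, -1, 5, 0, 0, 0, 255, -2, -15, 26, 0, 0, 0, 255, -2, -15, 26, 0, 0, 0, 255, -2, -15, 26, 0, 0, 0, 255, -2, -15, 26, 0, 0, 0, 255, -2, -15, 26, 0, 0, 0, 255, -2, -15, 26, 0, 0, 0, 255, 0, -12, 30, 0, 0, 0, 255, 0, -12, 30, 0, 0, 0, 255, 0, -12, 30, 0, 0, 0, 255]
}}

```text
t: 5.07
tool_pos: [0.4715, -0.1023, 0.2816]
tcp_rot: [0.817, 1.402, -0.798]
force: [0.5, 0.7, -0.5]
gripper_width: 0.247
```

Run:
```python
from h import *
st()
W=arm.camera_info("wrist");im=arm.camera("wrist");np.save("w5.npy",W,allow_pickle=True)
cv2.imwrite("pics/w5.png",im)
c=np.array([.534,-.2005]);ax=np.array([.857,.514])
q=c-ax*.05
plan2([(q[0],q[1],.27)],step=36)
```

```text
t 5.07 pos [ 0.4715 -0.1023  0.2816] yaw 30.5 tilt [0.0169 0.0041] F [ 0.53  0.68 -0.51] M [-0.    0.02  0.03] w 0.247 q [-0.24  0.14  1.9   0.01  1.09 -0.78]
4 rows
[3.1, -11.2, 28.0, 0.6, 0.4, -0.2]
[2.9, -10.9, 28.1, -0.0, 0.0, 0.0]
[2.9, -10.9, 28.1, 0.0, 0.0, 0.0]
[2.9, -10.9, 28.1, 0.0, 0.0, 0.0]
```

View pics/w5.png

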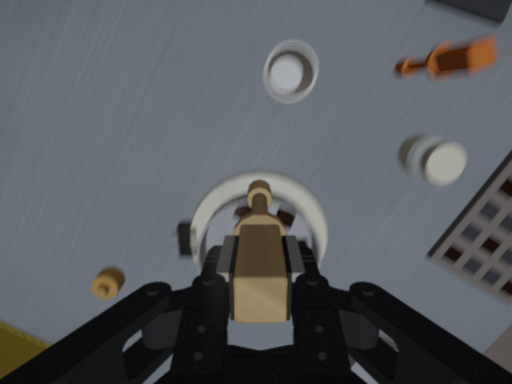

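Call:
{"fn": "apply_moves", "kwargs": {
  "increments": [3, -11, 28, 0, 0.4, -0.2, 255, 3, -11, 28, 0, 0, 0, 255, 3, -11, 28, 0, 0, 0, 255, 3, -11, 28, 0, 0, 0, 255, 0, 0, 0, 0, 0, 0, 255]
}}

```text
t: 5.53
tool_pos: [0.4917, -0.2337, 0.2723]
tcp_rot: [0.819, 1.401, -0.802]
force: [-0.1, -1.4, -1.0]
gripper_width: 0.249
```

Run:
```python
from h import *
st()
W=arm.camera_info("wrist");im=arm.camera("wrist");np.save("w6.npy",W,allow_pickle=True)
s=arm.sense();Rm=R.from_rotvec(s['tcp_rot']).as_matrix()
for L in (.116,.090,.026):
  print(L,proj(W,s['tool_pos']+Rm@[L,0,0]))
t=arm.camera("top");T=arm.camera_info("top")
foot=s['tool_pos']+Rm@[.116,0,0];print(foot,proj(T,foot))
print(proj(W,[.534,-.2005,.022]))
cv2.imwrite("pics/w6.png",np.hstack([cv2.resize(im[130:330,160:360],(400,400)),cv2.resize(t[150:250,270:370],(400,400))]))
```

```text
t 5.53 pos [ 0.4917 -0.2337  0.2723] yaw 30.3 tilt [0.0162 0.0031] F [-0.09 -1.36 -1.03] M [-0.02  0.03 -0.02] w 0.249 q [-0.47  0.25  1.78  0.01  1.1  -1.  ]
0.116 [260.92912242 186.23116755]
0.09 [260.99880255 195.62955707]
0.026 [261.25089621 229.67104045]
[ 0.49295244 -0.23120785  0.15636148] [345.72386373 212.3445798 ]
[299.32460589 151.41386546]
```

View pics/w6.png

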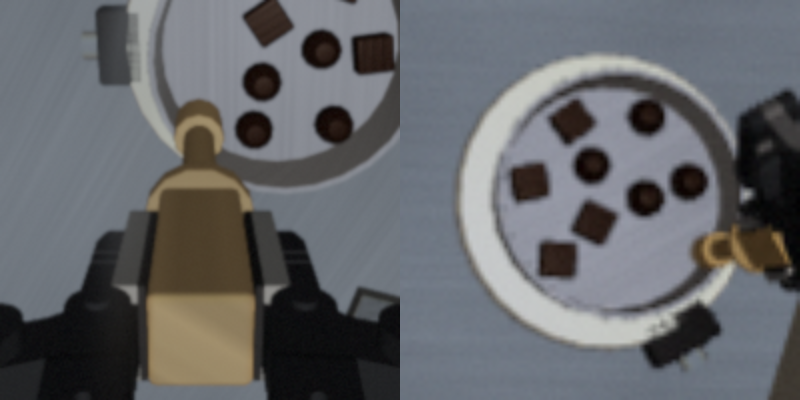

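```bash
cat >> h.py <<'E'
C=np.array([.534,-.2005]);AX=np.array([.857,.515]);AY=np.array([-.515,.857])
def topan(p): d=np.asarray(p)[:2]-C; return np.array([d@AX,d@AY])
def foot(s=None):
    s=s or arm.sense();Rm=R.from_rotvec(s['tcp_rot']).as_matrix();f=s['tool_pos']+Rm@[.116,0,0]
    return np.r_[topan(f)*1000,f[2]*1000]
def pf():
    s=arm.sense();f=foot(s);Rm=R.from_rotvec(s['tcp_rot']).as_matrix()
    print("t %.2f foot pan mm"%s['t'],f.round(1),"r %.1f ang %.0f"%(np.hypot(*f[:2]),np.rad2deg(np.arctan2(f[1],f[0]))%360),"F",s['force'].round(1),"M",s['wrist_torque'].round(2),"yaw %.1f"%np.rad2deg(np.arctan2(Rm[1,1],Rm[0,1])),"tilt",Rm[:2,0].round(3),"refcorr",R.from_matrix(Rm.T@REFR).as_rotvec(degrees=True).round(1),"w %.3f"%s['gripper_width'])
def pralines(t,T,exclude=None):
    hv=cv2.cvtColor(t,cv2.COLOR_BGR2HSV);H,Wd=hv.shape[:2]
    B=cv2.resize(t,None,fx=4,fy=4,interpolation=cv2.INTER_CUBIC)
    m=np.zeros(B.shape[:2],np.uint8)
    cp=proj(T,[C[0],C[1],.04]);cv2.circle(m,tuple(((cp+.5)*4).astype(int)),int(4*29.5),1,-1)
    g=cv2.cvtColor(B,cv2.COLOR_BGR2GRAY);k=((g<62)&(m>0)).astype(np.uint8)
    k=cv2.morphologyEx(k,cv2.MORPH_OPEN,np.ones((9,9)))
    n,l,stt,ce=cv2.connectedComponentsWithStats(k);out=[]
    for i in range(1,n):
        if stt[i,4]<300: continue
        P=plane(T,(ce[i]+.5)/4-.5,.043);out.append((*(topan(P)*1000).round(1),stt[i,4]))
    return out,k
E
python3 - <<'E'
from h import *
T=arm.camera_info("top");t=cv2.imread("pics/top0.png")
o,k=pralines(t,T)
for x in o: print(x, "r %.0f ang %.0f"%(np.hypot(x[0],x[1]),np.rad2deg(np.arctan2(x[1],x[0]))%360))
np.save("start.npy",np.array(o))
pf()
E
```

```text
(np.float64(34.6), np.float64(-49.3), np.int32(1069)) r 60 ang 305
(np.float64(55.2), np.float64(-2.8), np.int32(1115)) r 55 ang 357
(np.float64(23.9), np.float64(0.2), np.int32(949)) r 24 ang 0
(np.float64(34.2), np.float64(41.4), np.int32(1109)) r 54 ang 50
(np.float64(-16.5), np.float64(-50.2), np.int32(1012)) r 53 ang 252
(np.float64(-11.8), np.float64(-19.5), np.int32(980)) r 23 ang 239
(np.float64(-9.2), np.float64(17.8), np.int32(1140)) r 20 ang 117
(np.float64(-18.2), np.float64(50.7), np.int32(1143)) r 54 ang 110
t 5.63 foot pan mm [-50.5  -3.6 156.3] r 50.6 ang 184 F [ 0.8 -0.5 -1.1] M [ 0.05 -0.01  0.  ] yaw 30.3 tilt [0.015 0.006] refcorr [ 0.4  0.1 -0.1] w 0.249
```

Call:
{"fn": "apply_moves", "kwargs": {
  "increments": [28, 0, 0, 0.4, 0, 0, 255, 28, 0, 0, 0, 0, 0, 255, 28, 0, 0, 0, 0, 0, 255, 24, 0, 0, 0, 0, 0, 255, 0, 0, 0, 0, 0, 0, 255]
}}

```text
t: 6.05
tool_pos: [0.4938, -0.225, 0.1654]
tcp_rot: [0.825, 1.395, -0.802]
force: [-1.8, 1.0, -1.1]
gripper_width: 0.246
```

Run:
```python
from h import *
pf()
```

```text
t 6.05 foot pan mm [-44.7  -1.1  49.5] r 44.7 ang 181 F [-1.8  1.  -1.1] M [ 0.07  0.05 -0.01] yaw 30.0 tilt [0.022 0.004] refcorr [ 0.2  0.3 -0.4] w 0.246
```

Call:
{"fn": "apply_moves", "kwargs": {
  "increments": [5, -4, 0, 0, 0.3, -0.4, 255, 5, -4, 0, 0, 0, -0.2, 255, 2, 0, 0, 0, 0, 0, 255, 2, 0, 0, 0, 0, 0, 255]
}}

```text
t: 6.38
tool_pos: [0.4876, -0.2269, 0.1539]
tcp_rot: [0.818, 1.405, -0.805]
force: [0.6, 0.2, -0.6]
gripper_width: 0.251
```

Run:
```python
from h import *
pf()
```

```text
t 6.38 foot pan mm [-52.2   0.9  38. ] r 52.2 ang 179 F [ 0.6  0.2 -0.6] M [-0.02 -0.02 -0.02] yaw 30.2 tilt [0.011 0.002] refcorr [0.4 0.1 0.1] w 0.251
```

Call:
{"fn": "apply_moves", "kwargs": {
  "increments": [2, 0, 0, 0, 0, 0, 255, 2, 0, 0, 0, 0, 0, 255, 1.5, 0, 0, 0, 0, 0, 255, 1.5, 0, 0, 0, 0, 0, 255]
}}

```text
t: 6.72
tool_pos: [0.4894, -0.2278, 0.1494]
tcp_rot: [0.818, 1.399, -0.805]
force: [0.5, -0.2, 0.4]
gripper_width: 0.253
```

Run:
```python
from h import *
pf()
```

```text
t 6.72 foot pan mm [-50.7  -1.4  33.4] r 50.7 ang 182 F [ 0.5 -0.2  0.4] M [ 0.    0.   -0.02] yaw 30.2 tilt [ 0.016 -0.   ] refcorr [ 0.3  0.4 -0. ] w 0.253
```

Call:
{"fn": "apply_moves", "kwargs": {
  "increments": [2, 0, 0, 0, 0.3, 0, 255, 2, 0, 0, 0, 0, 0, 255, 2, 0, 0, 0, 0, 0, 255, 2, 0, 0, 0, 0, 0, 255]
}}

```text
t: 7.05
tool_pos: [0.4908, -0.2292, 0.1484]
tcp_rot: [0.819, 1.402, -0.803]
force: [-6.5, 1.7, 18.8]
gripper_width: 0.251
```

Run:
```python
from h import *
pf()
```

```text
t 7.05 foot pan mm [-50.2  -2.9  32.4] r 50.3 ang 183 F [-6.5  1.7 18.8] M [ 0.58  1.57 -0.02] yaw 30.2 tilt [0.015 0.003] refcorr [ 0.4  0.2 -0.1] w 0.251
```

Call:
{"fn": "apply_moves", "kwargs": {
  "increments": [0.8, -3, 11, 0, 0, 0, 255, 1.3, 5, 13, 0, 0, 0, 255, 1.3, 9, 11, 0, 0, 0, 255, 1.3, 11, 9, 0, 0, 0, 255]
}}

```text
t: 7.38
tool_pos: [0.5267, -0.2554, 0.1478]
tcp_rot: [0.818, 1.415, -0.805]
force: [-7.4, -0.1, 13.3]
gripper_width: 0.25
```

Run:
```python
from h import *
pf()
```

```text
t 7.38 foot pan mm [-33.8 -42.7  31.8] r 54.5 ang 232 F [-7.4 -0.1 13.3] M [0.48 2.45 0.12] yaw 30.3 tilt [0.003 0.007] refcorr [ 0.4 -0.4  0.4] w 0.250
```

Call:
{"fn": "apply_moves", "kwargs": {
  "increments": [1.3, 13, 7, 0, -0.2, 0.2, 255, 1.2, 14, 4, 0, -0.2, 0.2, 255, 1, 15, 0, 0, 0, 0, 255, 1, 14, -4.5, 0, 0, 0, 255]
}}

```text
t: 7.72
tool_pos: [0.5762, -0.2376, 0.1479]
tcp_rot: [0.813, 1.412, -0.81]
force: [-2.6, -2.7, 4.1]
gripper_width: 0.249
```

Run:
```python
from h import *
pf()
t=arm.camera("top");cv2.imwrite("pics/t7.png",cv2.resize(t[150:255,270:375],(600,600),interpolation=cv2.INTER_CUBIC))
```

```text
t 7.72 foot pan mm [ 17.4 -53.6  31.9] r 56.4 ang 288 F [-2.6 -2.7  4.1] M [-0.73  0.72  0.01] yaw 30.3 tilt [0.003 0.001] refcorr [ 0.4 -0.1  0.6] w 0.249
```

View pics/t7.png

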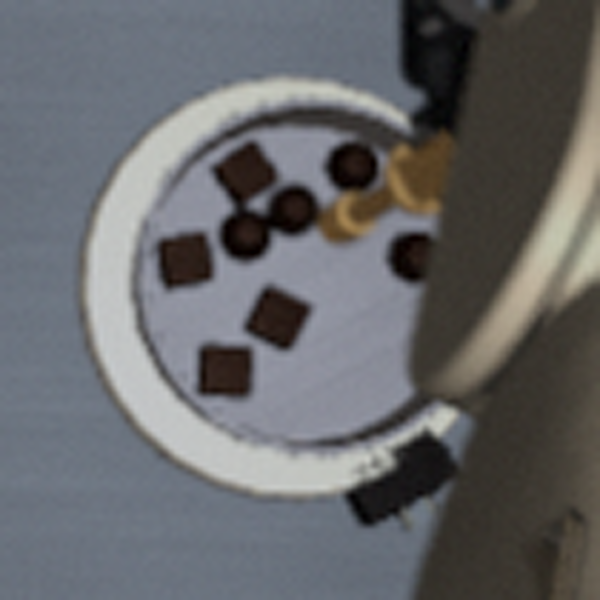

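Run:
```python
from h import *
T=arm.camera_info("top")
g=lambda p:(p[0]/(600/105)+270-.4,p[1]/(600/105)+150-.4)
for p,z in (((343,225),.045),((340,230),.034),((405,180),.125)): P=plane(T,g(p),z);print(P,topan(P)*1000)
pf()
im=arm.camera("wrist");cv2.imwrite("pics/w7.png",im);
s=arm.camera("scene");cv2.imwrite("pics/s7.png",cv2.resize(s[130:260,130:260],(600,600),interpolation=cv2.INTER_CUBIC))
```

```text
[ 0.56036414 -0.2195615   0.045     ] [ 12.77739521 -29.91323197]
[ 0.55943212 -0.22077048  0.034     ] [ 11.35602645 -30.46934617]
[ 0.56984793 -0.22694565  0.125     ] [ 17.10217018 -41.12560769]
t 7.77 foot pan mm [ 20.4 -52.8  32. ] r 56.6 ang 291 F [2.7 2.1 5.4] M [ 0.25 -0.15 -0.02] yaw 30.3 tilt [0.005 0.002] refcorr [ 0.4 -0.   0.4] w 0.251
```

View pics/w7.png

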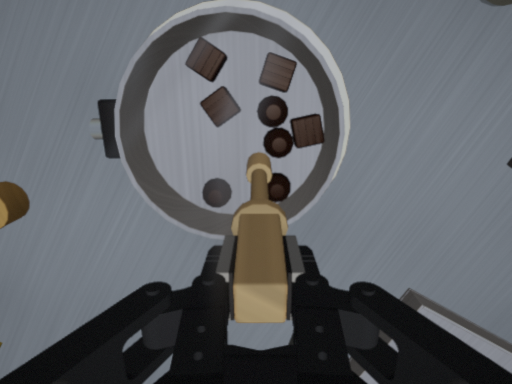

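View pics/s7.png

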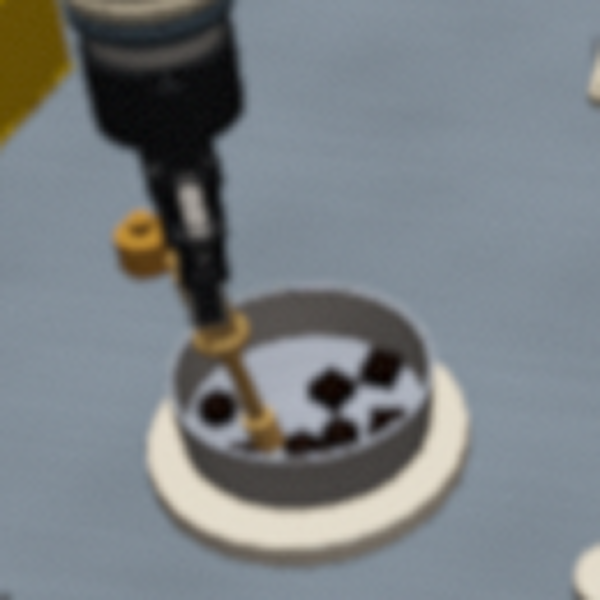

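```bash
cat >> h.py <<'E'
def footl(phi,up=0.0):
    a=np.deg2rad(phi);l=.135-up
    return np.array([-.019+l*np.cos(a),0,-l*np.sin(a)])
def foottip(phi,s=None):
    s=s or arm.sense();Rm=R.from_rotvec(s['tcp_rot']).as_matrix();f=s['tool_pos']+Rm@footl(phi)
    sh=-(Rm@(footl(phi)-footl(phi,.1)));sh/=np.linalg.norm(sh)
    lean=np.rad2deg([sh[:2]@AX,sh[:2]@AY])
    f=np.r_[topan(f)*1000,f[2]*1000]
    print("phi %.1f foot"%phi,f.round(1),"r %.1f ang %.0f"%(np.hypot(*f[:2]),np.rad2deg(np.arctan2(f[1],f[0]))%360),"top leans (panx,pany) deg",lean.round(1));return f
E
python3 - <<'E'
from h import *
W=arm.camera_info("wrist");s=arm.sense();Rm=R.from_rotvec(s['tcp_rot']).as_matrix()
for phi in (0,5,8,10,12,14):
    print(phi,[proj(W,s['tool_pos']+Rm@footl(phi,u)).round(1) for u in (0,.026,.09)])
    foottip(phi)
E
python3 -c "
import cv2
im=cv2.imread('pics/w7.png');cv2.imwrite('pics/w7c.png',cv2.resize(im[140:240,210:310],(600,600),interpolation=cv2.INTER_CUBIC))"
```

```text
0 [array([260.4, 188.6]), array([260.4, 198.2]), array([260.4, 232.8])]
phi 0.0 foot [ 19.7 -52.8  31.8] r 56.3 ang 290 top leans (panx,pany) deg [-0.4  0.1]
5 [array([260.4, 175.5]), array([260.4, 186.6]), array([260.4, 226.7])]
phi 5.0 foot [ 19.8 -41.   32.4] r 45.5 ang 296 top leans (panx,pany) deg [-0.4 -4.9]
8 [array([260.4, 167.6]), array([260.4, 179.7]), array([260.4, 223.2])]
phi 8.0 foot [ 19.9 -34.   33.1] r 39.4 ang 300 top leans (panx,pany) deg [-0.5 -7.9]
10 [array([260.4, 162.3]), array([260.4, 175.1]), array([260.4, 220.8])]
phi 10.0 foot [ 20.  -29.3  33.9] r 35.5 ang 304 top leans (panx,pany) deg [-0.5 -9.9]
12 [array([260.4, 157. ]), array([260.4, 170.5]), array([260.4, 218.6])]
phi 12.0 foot [ 20.  -24.7  34.8] r 31.8 ang 309 top leans (panx,pany) deg [ -0.5 -11.9]
14 [array([260.4, 151.7]), array([260.4, 166. ]), array([260.4, 216.3])]
phi 14.0 foot [ 20.1 -20.1  35.8] r 28.4 ang 315 top leans (panx,pany) deg [ -0.5 -13.8]
```

View pics/w7c.png

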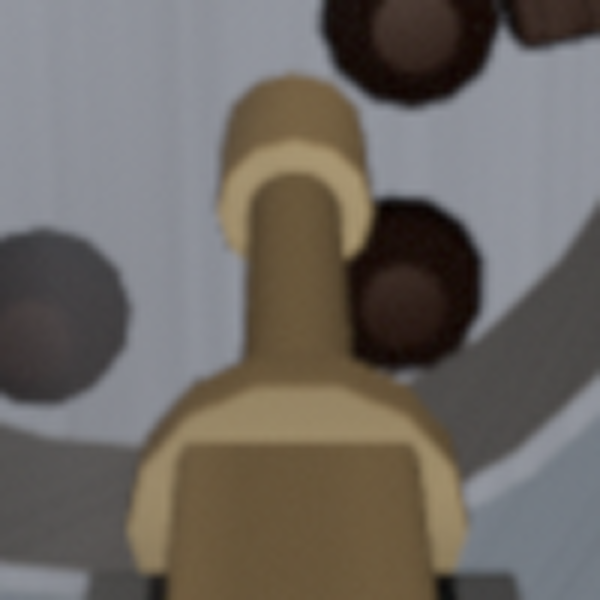

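```bash
cat >> h.py <<'E'
def planfoot(phi,targets,step=24.,Rt=None):
    """targets: pan x,y mm, foot z mm. Orientation goes to Rt (default: shank vertical for phi)"""
    if Rt is None: Rt=REFR@R.from_rotvec([0,-phi,0],degrees=True).as_matrix()
    s=arm.sense();p=s['tool_pos'].copy();Rm=R.from_rotvec(s['tcp_rot']).as_matrix();rows=[]
    fl=footl(phi)
    for tg in targets:
        f0=p+Rm@fl; xy=C+(AX*tg[0]+AY*tg[1])/1000; ft=np.r_[xy,tg[2]/1000]
        n=max(1,int(np.ceil(np.linalg.norm(ft-f0)*1000/step)))
        rvt=R.from_matrix(Rm.T@Rt).as_rotvec(degrees=True);n=max(n,int(np.ceil(np.abs(rvt).max()/5)))
        R0=Rm
        for i in range(n):
            nR=R0@R.from_rotvec(rvt*(i+1)/n,degrees=True).as_matrix()
            np_=f0+(ft-f0)*(i+1)/n-nR@fl
            rows.append(np.r_[Rm.T@(np_-p)*1000,R.from_matrix(Rm.T@nR).as_rotvec(degrees=True)]);p,Rm=np_,nR
    print(len(rows),"rows")
    for r in rows: print(np.round(r,1).tolist())
E
python3 - <<'E'
from h import *
planfoot(10,[(15,-29,60),(-45,-31,60),(-45,-31,38)])
E
```

```text
7 rows
[-9.9, -1.9, -6.8, 0.2, -3.3, 0.1]
[-9.9, -1.9, -6.3, 0.2, -3.3, 0.1]
[-9.8, -1.8, -5.8, 0.2, -3.3, 0.1]
[-0.1, -20.0, 1.1, -0.0, 0.0, -0.0]
[-0.1, -20.0, 1.1, -0.0, 0.0, -0.0]
[-0.1, -20.0, 1.1, -0.0, 0.0, -0.0]
[21.7, -0.3, -3.9, 0.0, 0.0, 0.0]
```

Call:
{"fn": "apply_moves", "kwargs": {
  "increments": [-10, -2, -7, 0.2, -3.3, 0, 255, -10, -2, -6, 0, -3.3, 0, 255, -10, -2, -6, 0, -3.3, 0, 255, 0, -20, 1, 0, 0, 0, 255, 0, -20, 1, 0, 0, 0, 255, 0, -20, 1, 0, 0, 0, 255, 0, 0, 0, 0, 0, 0, 255]
}}

```text
t: 8.45
tool_pos: [0.5065, -0.254, 0.1754]
tcp_rot: [0.725, 1.253, -0.858]
force: [0.1, 0.6, -1.4]
gripper_width: 0.247
```

Run:
```python
from h import *
pf();foottip(10)
W=arm.camera_info("wrist");s=arm.sense();Rm=R.from_rotvec(s['tcp_rot']).as_matrix()
im=arm.camera("wrist");cv2.imwrite("pics/w8.png",im)
for phi in (8,10,12): print(phi,[proj(W,s['tool_pos']+Rm@footl(phi,u)).round(1) for u in (0,.026,.09)])
planfoot(10,[(-45,-31,37)],step=12)
```

```text
t 8.45 foot pan mm [-50.7 -52.2  61.3] r 72.8 ang 226 F [ 0.1  0.6 -1.4] M [ 0.1   0.1  -0.06] yaw 30.3 tilt [ 0.095 -0.15 ] refcorr [ 0.5 10.1  0.4] w 0.247
phi 10.0 foot [-50.4 -28.8  59.1] r 58.1 ang 210 top leans (panx,pany) deg [-0.3  0.2]
8 [array([260.3, 167.8]), array([260.3, 179.9]), array([260.4, 223.4])]
10 [array([260.3, 162.5]), array([260.3, 175.3]), array([260.4, 221. ])]
12 [array([260.3, 157.2]), array([260.3, 170.8]), array([260.4, 218.8])]
2 rows
[11.2, 1.6, -1.1, 0.2, 0.1, 0.1]
[11.2, 1.5, -1.1, 0.2, 0.1, 0.1]
```

View pics/w8.png

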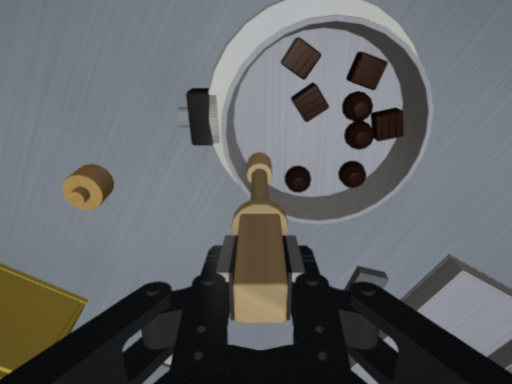

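Call:
{"fn": "apply_moves", "kwargs": {
  "increments": [11, 2.5, -1, 0, 0, 0, 255, 11, 2.5, -1, 0, 0, 0, 255]
}}

```text
t: 8.67
tool_pos: [0.5148, -0.2539, 0.1546]
tcp_rot: [0.727, 1.246, -0.858]
force: [-0.4, 0.6, -0.8]
gripper_width: 0.251
```

Run:
```python
from h import *
pf();foottip(10)
planfoot(10,[(-40,-36,36),(-29,-45.5,36),(-15.5,-52,36),(-2,-54,36)],step=22)
```

```text
t 8.67 foot pan mm [-43.1 -57.   40.6] r 71.5 ang 233 F [-0.4  0.6 -0.8] M [ 0.13  0.13 -0.02] yaw 30.2 tilt [ 0.1   -0.152] refcorr [ 0.3 10.4  0.1] w 0.251
phi 10.0 foot [-42.8 -33.6  38.3] r 54.4 ang 218 top leans (panx,pany) deg [-0.6  0.5]
4 rows
[2.9, 2.4, 2.6, 0.3, 0.4, 0.1]
[1.8, 11.2, 9.1, -0.0, -0.0, -0.0]
[1.3, 13.6, 6.1, -0.0, 0.0, -0.0]
[0.5, 13.5, 1.7, -0.0, 0.0, -0.0]
```

Call:
{"fn": "apply_moves", "kwargs": {
  "increments": [3, 2.4, 2.6, 0, 0.4, 0, 255, 2, 11, 9, 0, 0, 0, 255, 1.3, 14, 6, 0, 0, 0, 255, 0.5, 14, 2, 0, 0, 0, 255, 2, 0, -0.4, 0, 0, 0, 255, 1.5, 0, -0.3, 0, 0, 0, 255, 1, 0, -0.2, 0, 0, 0, 255]
}}

```text
t: 9.25
tool_pos: [0.5659, -0.2523, 0.148]
tcp_rot: [0.718, 1.263, -0.858]
force: [-10.7, 0.2, 19.2]
gripper_width: 0.252
```

Run:
```python
from h import *
pf();foottip(10)
```

```text
t 9.25 foot pan mm [  0.2 -80.9  33.7] r 80.9 ang 270 F [-10.7   0.2  19.2] M [-0.11  2.72 -0.18] yaw 30.6 tilt [ 0.086 -0.15 ] refcorr [0.8 9.8 0.8] w 0.252
phi 10.0 foot [  0.4 -57.4  31.7] r 57.4 ang 270 top leans (panx,pany) deg [ 0.1 -0.1]
```

Run:
```python
from h import *
planfoot(10,[(1,-55,35.5),(14,-53,35.5),(27,-47.5,35.5),(38,-39,35.5),(46.5,-28,35.5)],step=22)
```

```text
5 rows
[-4.2, -1.3, -2.1, 0.9, -0.2, 0.8]
[-0.2, 13.0, -2.3, -0.0, 0.0, -0.0]
[-0.8, 12.9, -5.7, -0.0, 0.0, -0.0]
[-1.4, 10.8, -8.6, -0.0, 0.0, -0.0]
[-1.8, 8.3, -11.0, -0.0, 0.0, -0.0]
```

Call:
{"fn": "apply_moves", "kwargs": {
  "increments": [-4, -1, -2, 0.8, -0.2, 0.8, 255, 0, 13, -2, 0, 0, 0, 255, -0.8, 13, -5.5, 0, 0, 0, 255, -1.4, 11, -8.5, 0, 0, 0, 255, -1.8, 8, -11, 0, 0, 0, 255]
}}

```text
t: 9.67
tool_pos: [0.5838, -0.2052, 0.1474]
tcp_rot: [0.724, 1.27, -0.867]
force: [-8.9, -6.4, 12.0]
gripper_width: 0.249
```

Run:
```python
from h import *
pf();foottip(10)
W=arm.camera_info("wrist");s=arm.sense();Rm=R.from_rotvec(s['tcp_rot']).as_matrix()
im=arm.camera("wrist");cv2.imwrite("pics/w9.png",im)
for phi in (8,10,12): print(phi,[proj(W,s['tool_pos']+Rm@footl(phi,u)).round(1) for u in (0,.026,.09)])
```

```text
t 9.67 foot pan mm [ 39.1 -48.8  32.9] r 62.5 ang 309 F [-8.9 -6.4 12. ] M [-1.94  2.48 -0.24] yaw 30.1 tilt [ 0.076 -0.146] refcorr [0.3 9.4 1.2] w 0.249
phi 10.0 foot [ 39.4 -25.3  31.1] r 46.9 ang 327 top leans (panx,pany) deg [ 0.4 -0.5]
8 [array([260.3, 167.8]), array([260.3, 179.9]), array([260.3, 223.4])]
10 [array([260.3, 162.5]), array([260.3, 175.3]), array([260.3, 221.1])]
12 [array([260.3, 157.2]), array([260.3, 170.8]), array([260.3, 218.8])]
```

View pics/w9.png

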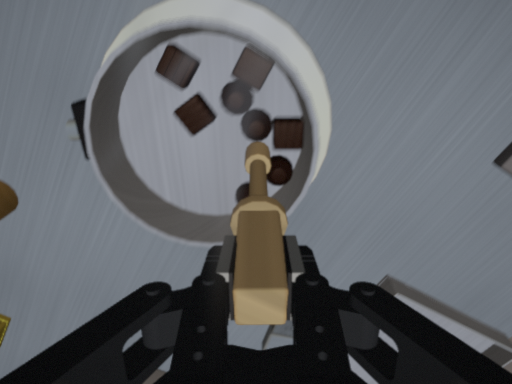

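Call:
{"fn": "apply_moves", "kwargs": {
  "increments": [0.3, 1, 0, 0, 0, 0, 255, 0.5, 0, 0, 0, 0, 0, 255, -3, 0, 0.5, 0, 0, 0, 255, -3, 0, 0.5, 0, 0, 0, 255]
}}

```text
t: 10.05
tool_pos: [0.5838, -0.2014, 0.1516]
tcp_rot: [0.716, 1.281, -0.867]
force: [-0.9, -0.8, -1.4]
gripper_width: 0.25
```

Run:
```python
from h import *
pf()
W=arm.camera_info("wrist");s=arm.sense();Rm=R.from_rotvec(s['tcp_rot']).as_matrix()
im=arm.camera("wrist");cv2.imwrite("pics/w10.png",cv2.resize(im[20:270,80:350],(648,600)))
for phi in (8,10,12,14): print(phi,[proj(W,s['tool_pos']+Rm@footl(phi,u)).round(1) for u in (0,.026,.09)]);foottip(phi)
```

```text
t 10.05 foot pan mm [ 40.  -44.9  37.1] r 60.2 ang 312 F [-0.9 -0.8 -1.4] M [-0.17  0.37 -0.08] yaw 30.4 tilt [ 0.066 -0.147] refcorr [0.7 9.1 1.7] w 0.250
8 [array([260.3, 167.7]), array([260.3, 179.9]), array([260.3, 223.4])]
phi 8.0 foot [ 40.4 -26.3  35.7] r 48.2 ang 327 top leans (panx,pany) deg [1.  1.2]
10 [array([260.3, 162.5]), array([260.3, 175.3]), array([260.3, 221. ])]
phi 10.0 foot [ 40.4 -21.6  35.7] r 45.8 ang 332 top leans (panx,pany) deg [ 1.  -0.8]
12 [array([260.3, 157.2]), array([260.3, 170.7]), array([260.3, 218.7])]
phi 12.0 foot [ 40.5 -16.9  35.9] r 43.9 ang 337 top leans (panx,pany) deg [ 0.9 -2.8]
14 [array([260.3, 151.9]), array([260.3, 166.2]), array([260.3, 216.5])]
phi 14.0 foot [ 40.5 -12.2  36.2] r 42.3 ang 343 top leans (panx,pany) deg [ 0.9 -4.8]
```

View pics/w10.png

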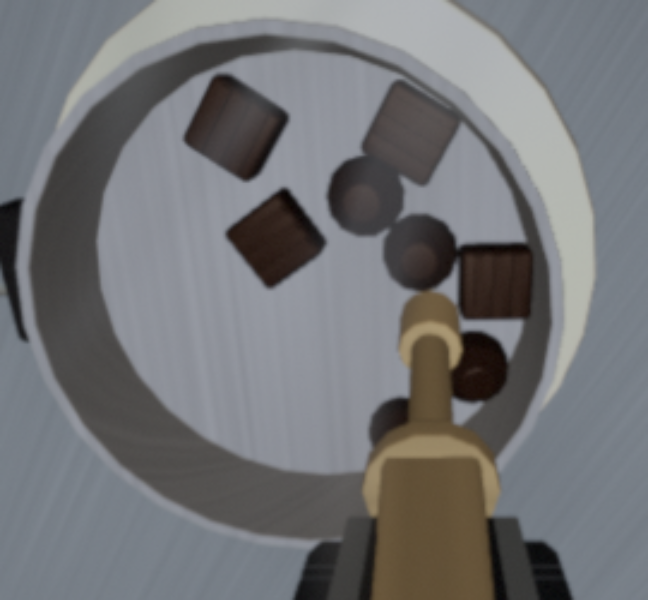

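Run:
```python
from h import *
planfoot(14,[(38,-10,62),(5,52,62)],step=24,Rt=REFR)
```

```text
5 rows
[-9.9, -3.3, 9.8, 0.4, 4.6, 0.8]
[-10.0, -3.2, 8.8, 0.4, 4.6, 0.8]
[-0.2, -11.4, -20.4, 0.0, 0.0, 0.0]
[-0.2, -11.4, -20.4, 0.0, 0.0, 0.0]
[-0.2, -11.4, -20.4, 0.0, 0.0, 0.0]
```

Call:
{"fn": "apply_moves", "kwargs": {
  "increments": [-11, -3, 10, 0.4, 4.6, 0.8, 255, -11, -3, 9, 0.4, 4.6, 0.8, 255, -2, -11, -20, 0, 0, 0, 255, 0, -11, -20, 0, 0, 0, 255, 0, -11, -20, 0, 0, 0, 255]
}}

```text
t: 10.52
tool_pos: [0.536, -0.183, 0.1772]
tcp_rot: [0.834, 1.402, -0.8]
force: [-0.4, -0.2, -0.4]
gripper_width: 0.249
```

Run:
```python
from h import *
pf();foottip(14);foottip(0)
planfoot(0,[(3,66,60)],step=10,Rt=REFR)
W=arm.camera_info("wrist");im=arm.camera("wrist");cv2.imwrite("pics/w11.png",im)
```

```text
t 10.52 foot pan mm [13.4 14.2 61.2] r 19.5 ang 47 F [-0.4 -0.2 -0.4] M [-0.03  0.02 -0.01] yaw 29.8 tilt [0.018 0.014] refcorr [-0.1 -0.3 -0.6] w 0.249
phi 14.0 foot [14.  46.9 65.3] r 48.9 ang 73 top leans (panx,pany) deg [ -1.6 -14. ]
phi 0.0 foot [13.4 14.2 61.2] r 19.5 ang 47 top leans (panx,pany) deg [-1.3 -0.1]
6 rows
[0.2, -1.7, -8.7, -0.0, -0.0, -0.1]
[0.2, -1.7, -8.7, -0.0, -0.0, -0.1]
[0.2, -1.7, -8.7, -0.0, -0.0, -0.1]
[0.2, -1.7, -8.7, -0.0, -0.0, -0.1]
[0.2, -1.7, -8.7, -0.0, -0.0, -0.1]
[0.2, -1.7, -8.7, -0.0, -0.0, -0.1]
```

View pics/w11.png

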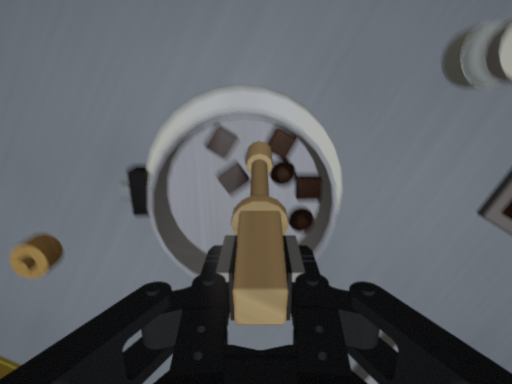

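Call:
{"fn": "apply_moves", "kwargs": {
  "increments": [3, -2, -10, 0, 0, -0.3, 255, 0, -2, -9, 0, -0.3, -0.3, 255, 0, -1.5, -8, 0, 0, 0, 255, 0, -1.5, -8, 0, 0, 0, 255]
}}

```text
t: 10.9
tool_pos: [0.5131, -0.155, 0.1747]
tcp_rot: [0.823, 1.394, -0.808]
force: [1.9, -4.9, 0.8]
gripper_width: 0.247
```

Run:
```python
from h import *
pf()
W=arm.camera_info("wrist");im=arm.camera("wrist");cv2.imwrite("pics/w12.png",im[100:300,160:360])
```

```text
t 10.90 foot pan mm [ 7.5 48.6 58.7] r 49.2 ang 81 F [ 1.9 -4.9  0.8] M [-1.19 -0.52  0.  ] yaw 29.8 tilt [ 0.02 -0.  ] refcorr [-0.   0.5 -0.2] w 0.247
```

View pics/w12.png

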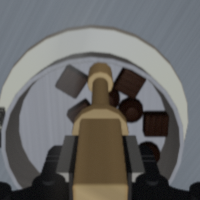

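Call:
{"fn": "apply_moves", "kwargs": {
  "increments": [0, -1, -8, 0, 0.3, 0, 255, 0, -1, -7, 0, 0.2, 0, 255, 0, 0, -3, 0, 0, 0, 255]
}}

```text
t: 11.2
tool_pos: [0.5049, -0.1405, 0.1762]
tcp_rot: [0.825, 1.395, -0.803]
force: [1.1, -5.7, -0.9]
gripper_width: 0.248
```

Run:
```python
from h import *
pf()
W=arm.camera_info("wrist");im=arm.camera("wrist");cv2.imwrite("pics/w13.png",cv2.resize(im[130:270,190:330],(560,560),interpolation=cv2.INTER_CUBIC))
```

```text
t 11.20 foot pan mm [ 8.3 65.5 60.2] r 66.0 ang 83 F [ 1.1 -5.7 -0.9] M [-1.84 -0.27 -0.08] yaw 30.0 tilt [0.022 0.004] refcorr [ 0.1  0.3 -0.4] w 0.248
```

View pics/w13.png

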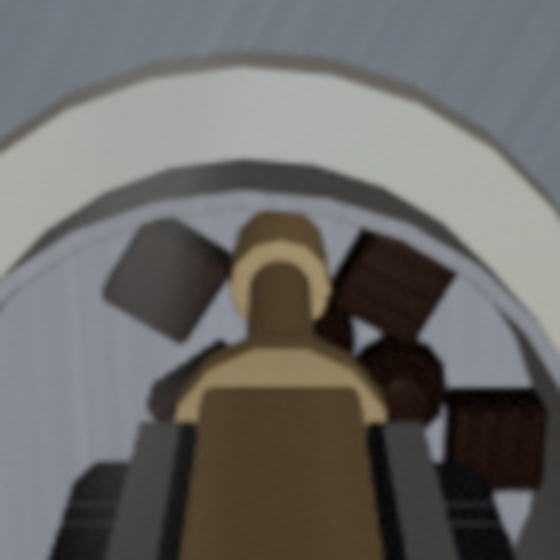

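Run:
```python
from h import *
planfoot(-.7,[(8,54,57),(8,54,38)],step=12,Rt=REFR)
```

```text
3 rows
[3.3, 0.7, 10.9, 0.1, 0.3, -0.4]
[9.5, -0.1, -0.0, 0.0, 0.0, 0.0]
[9.5, -0.1, -0.0, 0.0, -0.0, 0.0]
```

Call:
{"fn": "apply_moves", "kwargs": {
  "increments": [3, 0.7, 11, 0, 0.3, -0.4, 255, 0, 0, 0, 0, 0, 0, 255, 9, 0, 0, 0, 0, 0, 255, 9, 0, 0, 0, 0, 0, 255]
}}

```text
t: 11.58
tool_pos: [0.5111, -0.1486, 0.154]
tcp_rot: [0.827, 1.408, -0.806]
force: [-0.6, 0.3, -0.0]
gripper_width: 0.25
```

Run:
```python
from h import *
pf()
```

```text
t 11.58 foot pan mm [ 8.6 56.6 38. ] r 57.3 ang 81 F [-0.6  0.3 -0. ] M [-0.04  0.   -0.02] yaw 29.9 tilt [0.009 0.009] refcorr [ 0.  -0.3  0. ] w 0.250
```

Call:
{"fn": "apply_moves", "kwargs": {
  "increments": [1.5, 0, 1, 0, 0, 0, 255, 1.5, 0, 1, 0, 0, 0, 255, 1.5, 0, 0, 0, 0, 0, 255, 1, 0, 0, 0, 0, 0, 255]
}}

```text
t: 11.92
tool_pos: [0.5102, -0.1496, 0.1451]
tcp_rot: [0.828, 1.416, -0.809]
force: [-5.6, 0.6, 29.3]
gripper_width: 0.251
```

Run:
```python
from h import *
pf()
```

```text
t 11.92 foot pan mm [ 6.8 57.  29.1] r 57.4 ang 83 F [-5.6  0.6 29.3] M [0.22 1.48 0.01] yaw 29.8 tilt [0.002 0.012] refcorr [-0.  -0.6  0.3] w 0.251
```

Call:
{"fn": "apply_moves", "kwargs": {
  "increments": [0, 0, 0, 0, 0, 0, 255, 0, 0, 0, 0, 0, 0, 255, -4, 0, 0, 0, -0.4, 0.3, 255, -2, 0, 0, 0, 0, 0, 255]
}}

```text
t: 12.25
tool_pos: [0.5101, -0.1496, 0.1516]
tcp_rot: [0.828, 1.406, -0.807]
force: [0.5, 0.0, -1.4]
gripper_width: 0.25
```

Run:
```python
from h import *
pf()
W=arm.camera_info("wrist");im=arm.camera("wrist");cv2.imwrite("pics/w14.png",cv2.resize(im[50:300,120:420],(720,600),interpolation=cv2.INTER_CUBIC))
```

```text
t 12.25 foot pan mm [ 7.4 56.1 35.6] r 56.6 ang 83 F [ 0.5  0.  -1.4] M [0.02 0.02 0.02] yaw 29.8 tilt [0.011 0.009] refcorr [-0.  -0.2 -0. ] w 0.250
```

View pics/w14.png

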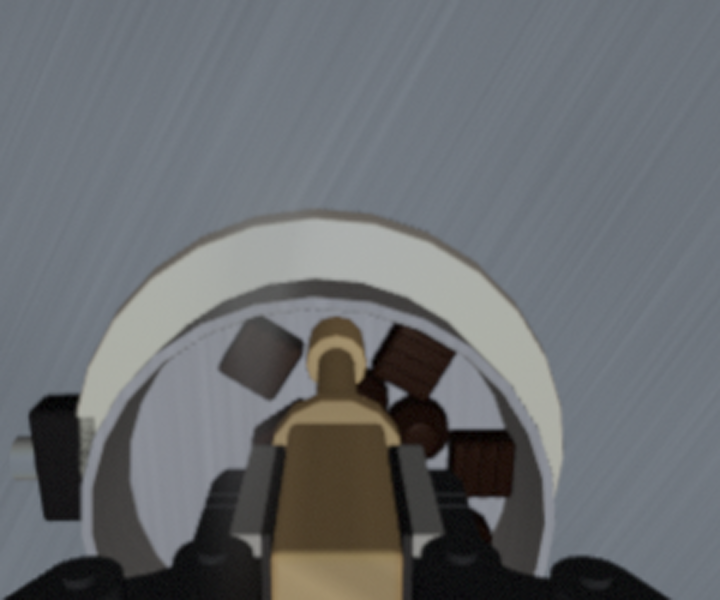

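Call:
{"fn": "apply_moves", "kwargs": {
  "increments": [0, -8, 1, 0, 0, 0, 255, 0, -8, 1.8, 0, 0, 0, 255, 0, -8, 2.3, 0, 0, 0, 255, 0, -7.5, 2.7, 0, 0, 0, 255, 0, -7, 4.5, 0, 0, 0, 255, 0, -6.5, 5, 0, 0, 0, 255, 0, -5.5, 6, 0, 0, 0, 255, 0, -4.5, 6.6, 0, 0, 0, 255, 0, -3.3, 7.2, 0, 0, 0, 255, 0, -2.3, 7.8, 0, 0, 0, 255]
}}

```text
t: 13.13
tool_pos: [0.4748, -0.2252, 0.1506]
tcp_rot: [0.828, 1.408, -0.807]
force: [-0.6, 0.5, -0.4]
gripper_width: 0.252
```

Run:
```python
from h import *
pf()
W=arm.camera_info("wrist");im=arm.camera("wrist");cv2.imwrite("pics/w15.png",cv2.resize(im[0:250,120:420],(720,600),interpolation=cv2.INTER_CUBIC))
t=arm.camera("top");cv2.imwrite("pics/t15.png",cv2.resize(t[150:255,270:375],(600,600),interpolation=cv2.INTER_CUBIC))
```

```text
t 13.13 foot pan mm [-61.9   9.7  34.6] r 62.6 ang 171 F [-0.6  0.5 -0.4] M [ 0.04 -0.02  0.01] yaw 29.8 tilt [0.01  0.009] refcorr [-0.  -0.3  0. ] w 0.252
```

View pics/w15.png

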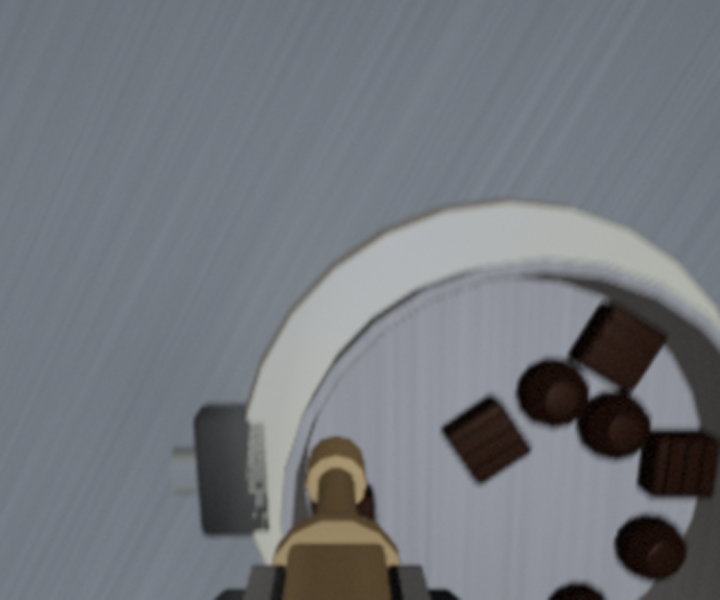

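View pics/t15.png

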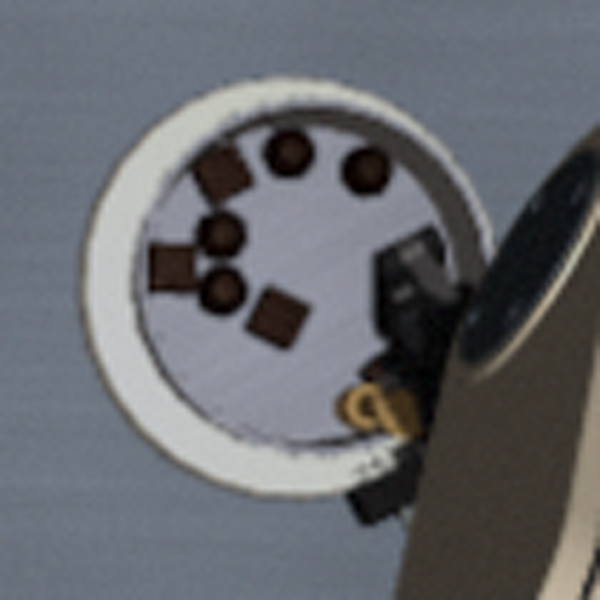

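Call:
{"fn": "apply_moves", "kwargs": {
  "increments": [0, 4, 0, 0, -0.3, 0, 255, 1.5, 0, 0, 0, 0, 0, 255, 1.5, 0, 0, 0, 0, 0, 255, 1.5, 0, 0, 0, 0, 0, 255, 0.8, 0, 0, 0, 0, 0, 255, 0.5, 0, 0, 0, 0, 0, 255]
}}

```text
t: 13.73
tool_pos: [0.4806, -0.2231, 0.1462]
tcp_rot: [0.823, 1.401, -0.808]
force: [-2.9, -0.8, 4.4]
gripper_width: 0.246
```

Run:
```python
from h import *
pf()
T=arm.camera_info("top");o,k=pralines(cv2.imread("pics/t15.png") if 0 else arm.camera("top"),T)
S=np.load("start.npy")
for x in o: print(x)
print(S)
```

```text
t 13.73 foot pan mm [-55.9   7.6  30.2] r 56.4 ang 172 F [-2.9 -0.8  4.4] M [-0.3   0.81 -0.01] yaw 29.9 tilt [0.014 0.003] refcorr [ 0.   0.2 -0. ] w 0.246
(np.float64(56.0), np.float64(-26.7), np.int32(1183))
(np.float64(30.2), np.float64(-55.1), np.int32(1185))
(np.float64(61.3), np.float64(6.9), np.int32(1247))
(np.float64(28.5), np.float64(34.9), np.int32(3044))
(np.float64(-38.2), np.float64(-35.6), np.int32(6560))
(np.float64(-9.3), np.float64(17.8), np.int32(1121))
[[ 3.460e+01 -4.930e+01  1.069e+03]
 [ 5.520e+01 -2.800e+00  1.115e+03]
 [ 2.390e+01  2.000e-01  9.490e+02]
 [ 3.420e+01  4.140e+01  1.109e+03]
 [-1.650e+01 -5.020e+01  1.012e+03]
 [-1.180e+01 -1.950e+01  9.800e+02]
 [-9.200e+00  1.780e+01  1.140e+03]
 [-1.820e+01  5.070e+01  1.143e+03]]
```

Call:
{"fn": "apply_moves", "kwargs": {
  "increments": [0.8, 0, 0, 0, 0, 0, 255, 1, 0, 0, 0, 0, 0, 255, 0.5, 0, 0, 0, 0, 0, 255, -10, 0, 0, 0, 0, 0, 255, -10, 0, 0, 0, 0, 0, 255, -8, 0, 0, 0, 0, 0, 255]
}}

```text
t: 14.28
tool_pos: [0.479, -0.2215, 0.1746]
tcp_rot: [0.819, 1.406, -0.807]
force: [-0.2, 0.5, -1.5]
gripper_width: 0.249
```

Run:
```python
from h import *
pf()
planfoot(0,[(0,-55,58),(0,-55,33.5)],step=20,Rt=REFR)
W=arm.camera_info("wrist");im=arm.camera("wrist");cv2.imwrite("pics/w16.png",cv2.resize(im[0:250,120:420],(720,600),interpolation=cv2.INTER_CUBIC))
```

```text
t 14.28 foot pan mm [-56.8  10.   58.6] r 57.7 ang 170 F [-0.2  0.5 -1.5] M [ 0.01 -0.03 -0.03] yaw 30.1 tilt [0.01  0.003] refcorr [0.3 0.1 0.2] w 0.249
7 rows
[0.3, 11.5, 12.8, 0.1, 0.0, 0.0]
[0.3, 11.5, 12.8, 0.1, 0.0, 0.0]
[0.3, 11.5, 12.8, 0.1, 0.0, 0.0]
[0.3, 11.5, 12.8, 0.1, 0.0, 0.0]
[0.3, 11.5, 12.8, 0.1, 0.0, 0.0]
[12.2, -0.2, -0.0, 0.0, 0.0, 0.0]
[12.2, -0.2, -0.0, 0.0, 0.0, 0.0]
```

View pics/w16.png

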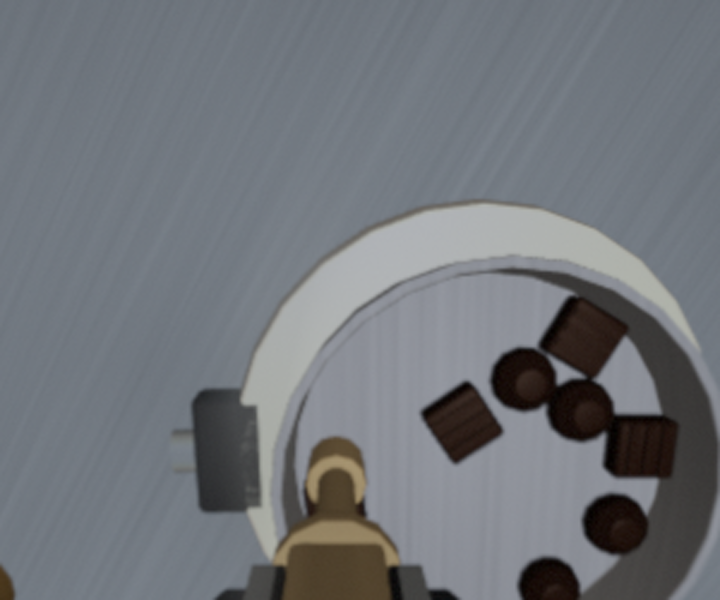

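Call:
{"fn": "apply_moves", "kwargs": {
  "increments": [-1, 11.5, 13, 0, 0, 0, 255, 0, 11.5, 13, 0, 0, 0, 255, 0, 11.5, 13, 0, 0, 0, 255, 0, 11.5, 12, 0, 0, 0, 255, 0, 11, 12, 0, 0, 0, 255, 0, 0, 0, 0, 0, 0, 255]
}}

```text
t: 14.83
tool_pos: [0.565, -0.2486, 0.1832]
tcp_rot: [0.819, 1.397, -0.805]
force: [0.9, -0.6, -0.7]
gripper_width: 0.25
```

Run:
```python
from h import *
pf()
planfoot(0,[(0,-55,33.5)],step=13,Rt=REFR)
a=np.deg2rad(np.arange(278,366,8.5));planfoot(0,[(0,-55,33.5)]+[(56*np.cos(x),56*np.sin(x),33.5) for x in a],step=20,Rt=REFR)
W=arm.camera_info("wrist");im=arm.camera("wrist");cv2.imwrite("pics/w17.png",cv2.resize(im[0:250,120:420],(720,600),interpolation=cv2.INTER_CUBIC))
```

```text
t 14.83 foot pan mm [  3.6 -58.3  67.2] r 58.5 ang 274 F [ 0.9 -0.6 -0.7] M [ 0.   -0.02  0.02] yaw 30.1 tilt [ 0.018 -0.001] refcorr [ 0.3  0.5 -0.1] w 0.250
3 rows
[11.2, -1.3, -0.9, 0.1, 0.2, -0.0]
[11.2, -1.3, -0.9, 0.1, 0.2, -0.0]
[11.2, -1.3, -0.8, 0.1, 0.2, -0.0]
13 rows
[16.8, -2.0, -1.3, 0.1, 0.2, -0.1]
[16.8, -1.9, -1.3, 0.1, 0.2, -0.1]
[0.1, 7.8, 0.3, -0.0, -0.0, 0.0]
[0.1, 8.1, -1.9, -0.0, -0.0, -0.0]
[0.1, 7.7, -3.1, 0.0, 0.0, 0.0]
[0.1, 7.2, -4.2, 0.0, 0.0, 0.0]
[0.1, 6.5, -5.2, 0.0, 0.0, 0.0]
[0.1, 5.6, -6.1, 0.0, 0.0, 0.0]
[0.1, 4.7, -6.9, 0.0, 0.0, 0.0]
[0.0, 3.6, -7.5, 0.0, 0.0, 0.0]
[0.0, 2.4, -7.9, 0.0, 0.0, 0.0]
[0.0, 1.2, -8.2, 0.0, 0.0, 0.0]
[-0.0, 0.0, -8.3, 0.0, 0.0, 0.0]
```

View pics/w17.png

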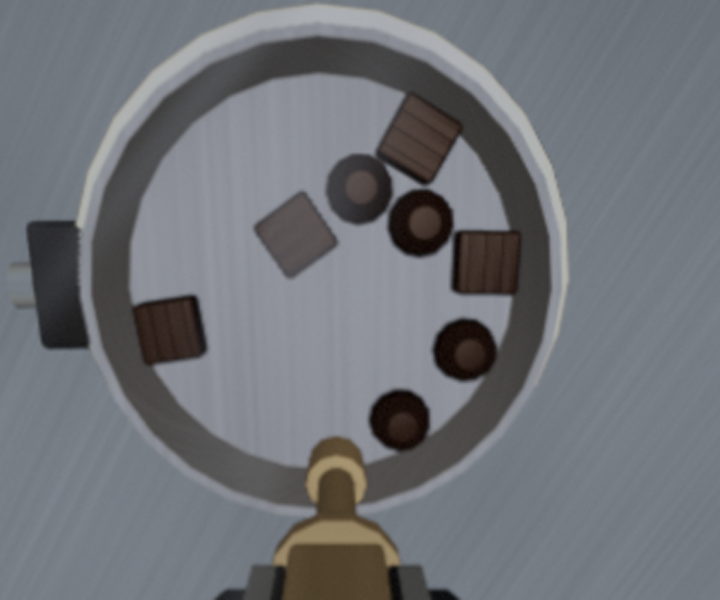

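Call:
{"fn": "apply_moves", "kwargs": {
  "increments": [11, -1.5, -1.5, 0, 0.2, 0, 255, 11, -1.5, -1, 0, 0.2, 0, 255, 10, -1.5, -1, 0, 0.1, 0, 255, 0, 0, 0, 0, 0, 0, 255]
}}

```text
t: 15.22
tool_pos: [0.5545, -0.2456, 0.1476]
tcp_rot: [0.823, 1.41, -0.803]
force: [-0.3, -0.2, -1.3]
gripper_width: 0.247
```

Run:
```python
from h import *
pf()
```

```text
t 15.22 foot pan mm [ -4.2 -48.8  31.6] r 49.0 ang 265 F [-0.3 -0.2 -1.3] M [0.04 0.1  0.01] yaw 30.2 tilt [0.009 0.009] refcorr [ 0.3 -0.3  0. ] w 0.247
```

Call:
{"fn": "apply_moves", "kwargs": {
  "increments": [-1.5, 7, 6, 0, -0.2, 0, 255, 0, 8, 0, 0, 0, 0, 255, 0, 8, -2, 0, 0, 0, 255, 0, 8, -3.5, 0, 0, 0, 255, 0, 7, -4.5, 0, 0, 0, 255, 0, 6, -5.5, 0, 0, 0, 255]
}}

```text
t: 15.72
tool_pos: [0.5891, -0.2137, 0.1488]
tcp_rot: [0.823, 1.409, -0.807]
force: [0.3, -0.7, -1.5]
gripper_width: 0.249
```

Run:
```python
from h import *
pf()
W=arm.camera_info("wrist");im=arm.camera("wrist");cv2.imwrite("pics/w18.png",cv2.resize(im[0:250,120:420],(720,600),interpolation=cv2.INTER_CUBIC))
```

```text
t 15.72 foot pan mm [ 41.6 -39.6  32.8] r 57.4 ang 316 F [ 0.3 -0.7 -1.5] M [-0.14 -0.01 -0.01] yaw 30.0 tilt [0.008 0.007] refcorr [ 0.2 -0.2  0.2] w 0.249
```

View pics/w18.png

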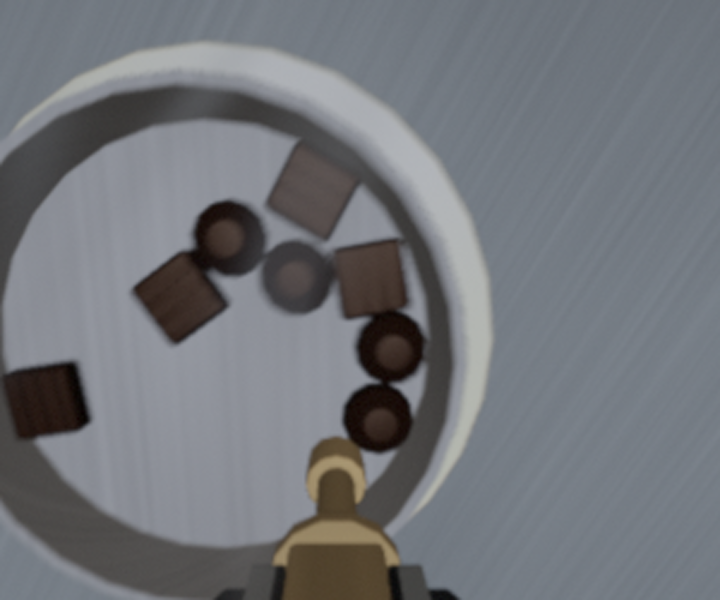

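Call:
{"fn": "apply_moves", "kwargs": {
  "increments": [0, 5, -6.5, 0, 0, 0, 255, 0, 4, -7, 0, 0, 0, 255, 0, 3, -8, 0, 0, 0, 255, 0, 1.5, -8, 0, 0, 0, 255, 0, 1, -8, 0, 0, 0, 255, 0, -1, -8, 0, 0, 0, 255]
}}

```text
t: 16.27
tool_pos: [0.5794, -0.1609, 0.1499]
tcp_rot: [0.822, 1.406, -0.803]
force: [1.2, -0.9, -1.0]
gripper_width: 0.248
```

Run:
```python
from h import *
pf()
W=arm.camera_info("wrist");im=arm.camera("wrist");cv2.imwrite("pics/w19.png",cv2.resize(im[0:250,80:420],(800,588),interpolation=cv2.INTER_CUBIC))
```

```text
t 16.27 foot pan mm [60.9 10.5 33.9] r 61.8 ang 10 F [ 1.2 -0.9 -1. ] M [-0.06 -0.05  0.02] yaw 30.2 tilt [0.012 0.006] refcorr [ 0.3 -0.1 -0. ] w 0.248
```

View pics/w19.png

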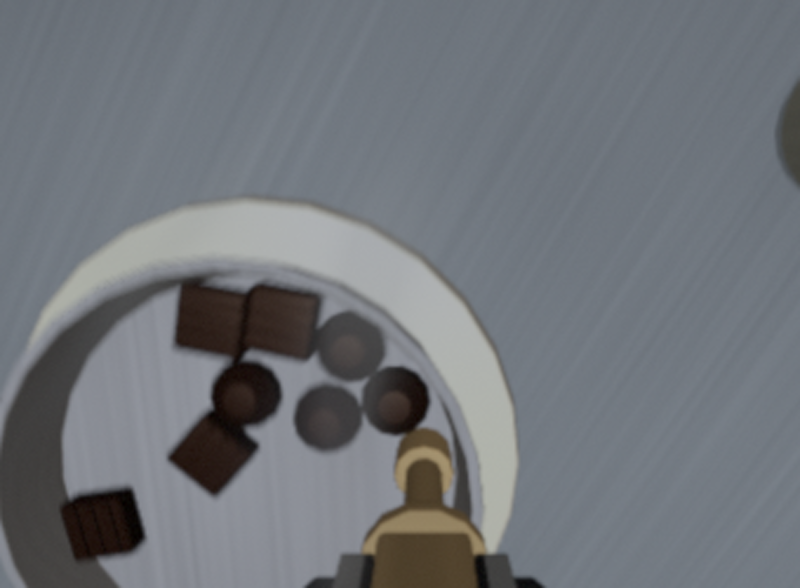

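Run:
```python
from h import *
W=arm.camera_info("wrist")
for n,p in {"sqA":(210,320),"sqB":(282,322),"r1":(350,347),"r2":(397,402),"r3":(327,418),"r4":(246,395),"sqC":(213,455),"sqD":(104,524)}.items():
    P=plane(W,(p[0]/2.353+80,p[1]/2.353),.047);print(n,(topan(P)*1000).round(0))
```

```text
sqA [-10.  60.]
sqB [14. 59.]
r1 [36. 51.]
r2 [51. 32.]
r3 [27. 26.]
r4 [-0. 35.]
sqC [-14.  14.]
sqD [-55. -11.]
```

Run:
```python
from h import *
planfoot(0,[(58,8,60),(15,1,60),(15,1,46)],step=15,Rt=REFR)
```

```text
6 rows
[-13.2, -0.9, 2.1, 0.2, -0.1, 0.0]
[-13.2, -0.9, 2.1, 0.2, -0.1, 0.0]
[-0.2, -14.3, 2.6, 0.0, 0.0, 0.0]
[-0.2, -14.3, 2.6, 0.0, 0.0, 0.0]
[-0.2, -14.3, 2.6, 0.0, 0.0, 0.0]
[14.0, -0.2, -0.0, 0.0, 0.0, 0.0]
```

Call:
{"fn": "apply_moves", "kwargs": {
  "increments": [-13, -2, 0, 0, 0, 0, 255, -13, -1, 2, 0, 0, 0, 255, 0, -14, 2.5, 0, 0, 0, 255, 0, -14, 2.5, 0, 0, 0, 255, 0, -14, 2.5, 0, 0, 0, 255, 0, 0, 0, 0, 0, 0, 255]
}}

```text
t: 16.82
tool_pos: [0.5375, -0.1924, 0.1774]
tcp_rot: [0.82, 1.412, -0.803]
force: [0.0, 0.5, -1.3]
gripper_width: 0.248
```

Run:
```python
from h import *
pf()
planfoot(0,[(15,1,33)],step=12,Rt=REFR)
W=arm.camera_info("wrist");im=arm.camera("wrist");cv2.imwrite("pics/w20.png",cv2.resize(im[0:250,80:420],(800,588),interpolation=cv2.INTER_CUBIC))
```

```text
t 16.82 foot pan mm [ 8.4  5.5 61.5] r 10.0 ang 33 F [ 0.   0.5 -1.3] M [ 0.02  0.01 -0.01] yaw 30.3 tilt [0.007 0.008] refcorr [ 0.4 -0.3  0.2] w 0.248
3 rows
[9.5, 2.0, 1.3, 0.1, -0.1, 0.1]
[9.5, 2.0, 1.3, 0.1, -0.1, 0.1]
[9.5, 2.0, 1.3, 0.1, -0.1, 0.1]
```

View pics/w20.png

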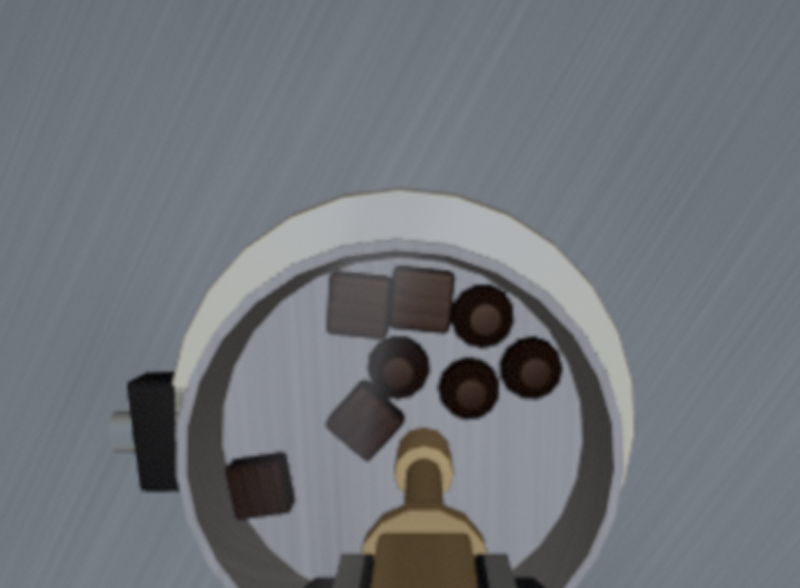

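Call:
{"fn": "apply_moves", "kwargs": {
  "increments": [9, 3, 2.5, 0, -0.2, 0, 255, 9, 2.5, 2, 0, 0, 0, 255, 9, 2.5, 1.5, 0, 0, 0, 255, 0, 0, 0, 0, 0, 0, 255]
}}

```text
t: 17.2
tool_pos: [0.5486, -0.1944, 0.1474]
tcp_rot: [0.821, 1.407, -0.806]
force: [-0.4, 0.3, -1.2]
gripper_width: 0.249
```

Run:
```python
from h import *
pf()
planfoot(0,[(-26,17,34)],step=8,Rt=REFR)
```

```text
t 17.20 foot pan mm [16.9 -2.4 31.4] r 17.1 ang 352 F [-0.4  0.3 -1.2] M [-0.01  0.01  0.  ] yaw 30.1 tilt [0.01  0.005] refcorr [ 0.2 -0.1  0.1] w 0.249
6 rows
[-0.5, -7.2, -3.1, 0.0, -0.0, 0.0]
[-0.5, -7.2, -3.1, 0.0, -0.0, 0.0]
[-0.5, -7.2, -3.1, 0.0, -0.0, 0.0]
[-0.5, -7.2, -3.1, 0.0, -0.0, 0.0]
[-0.5, -7.2, -3.1, 0.0, -0.0, 0.0]
[-0.5, -7.2, -3.1, 0.0, -0.0, 0.0]
```

Call:
{"fn": "apply_moves", "kwargs": {
  "increments": [-1, -7, -3, 0, 0, 0, 255, -0.5, -7, -3, 0, 0, 0, 255, 0, -7, -3, 0, 0, 0, 255, 0, -7, -3, 0, 0, 0, 255, 0, -7, -3, 0, 0, 0, 255, 0, -7, -3, 0, 0, 0, 255, -10, 3, 1, 0, 0, 0, 255, -12, 3, 1, 0, 0, 0, 255, -12, 0, 0, 0, 0, 0, 255]
}}

```text
t: 17.95
tool_pos: [0.5014, -0.1974, 0.1809]
tcp_rot: [0.821, 1.416, -0.808]
force: [-0.2, 0.2, -0.4]
gripper_width: 0.249
```

Run:
```python
from h import *
pf()
W=arm.camera_info("wrist");im=arm.camera("wrist");cv2.imwrite("pics/w21.png",cv2.resize(im[0:250,80:420],(800,588),interpolation=cv2.INTER_CUBIC))
```

```text
t 17.95 foot pan mm [-25.6  20.2  64.9] r 32.6 ang 142 F [-0.2  0.2 -0.4] M [ 0.01 -0.02 -0.03] yaw 30.1 tilt [0.002 0.008] refcorr [ 0.3 -0.5  0.4] w 0.249
```

View pics/w21.png

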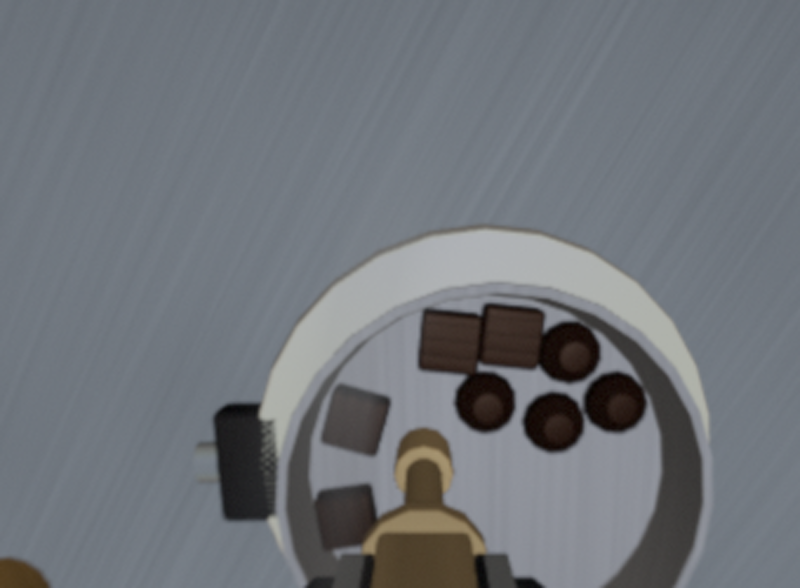

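Run:
```python
from h import *
plan2([(.50,-.19,.27),(.46,0,.27),(.462,.19,.26)],step=36)
```

```text
15 rows
[-28.8, 0.8, -2.9, 0.3, -0.3, 0.3]
[-28.8, 0.9, -2.8, -0.0, -0.0, 0.0]
[-28.8, 0.9, -2.8, -0.0, 0.0, -0.0]
[0.1, 10.0, -30.8, -0.0, 0.0, -0.0]
[0.1, 10.0, -30.8, -0.0, 0.0, -0.0]
[0.1, 10.0, -30.8, -0.0, 0.0, -0.0]
[0.1, 10.0, -30.8, -0.0, 0.0, -0.0]
[0.1, 10.0, -30.8, -0.0, 0.0, -0.0]
[0.1, 10.0, -30.8, -0.0, 0.0, -0.0]
[1.8, 16.0, -27.3, -0.0, 0.0, -0.0]
[1.8, 16.0, -27.3, -0.0, 0.0, -0.0]
[1.8, 16.0, -27.3, -0.0, 0.0, -0.0]
[1.8, 16.0, -27.3, -0.0, 0.0, -0.0]
[1.8, 16.0, -27.3, -0.0, 0.0, -0.0]
[1.8, 16.0, -27.3, -0.0, 0.0, -0.0]
```

Call:
{"fn": "apply_moves", "kwargs": {
  "increments": [-29, 1, -3, 0, -0.3, 0.3, 255, -29, 1, -3, 0, 0, 0, 255, -29, 1, -3, 0, 0, 0, 255, 0, 10, -31, 0, 0, 0, 255, 0, 10, -31, 0, 0, 0, 255, 0, 10, -31, 0, 0, 0, 255, 0, 10, -31, 0, 0, 0, 255, 0, 10, -31, 0, 0, 0, 255, 0, 10, -31, 0, 0, 0, 255, 2, 16, -27, 0, 0, 0, 255, 2, 16, -27, 0, 0, 0, 255, 2, 16, -27, 0, 0, 0, 255]
}}

```text
t: 19.0
tool_pos: [0.4627, 0.1016, 0.2791]
tcp_rot: [0.834, 1.379, -0.804]
force: [0.5, -0.7, -1.6]
gripper_width: 0.249
```

Run:
```python
from h import *
st()
T=arm.camera_info("top");t=arm.camera("top");o,k=pralines(t,T)
for x in o: print([float(v) for v in x])
a=cv2.resize(t[150:255,270:375],(400,400),interpolation=cv2.INTER_CUBIC);b=cv2.resize(cv2.imread("pics/top0.png")[150:255,270:375],(400,400),interpolation=cv2.INTER_CUBIC)
cv2.imwrite("pics/t22.png",np.hstack([b,a]))
plan2([(.463,.193,.24)],step=36)
```

```text
t 19.00 pos [0.4627 0.1016 0.2791] yaw 29.5 tilt [0.035  0.0011] F [ 0.52 -0.66 -1.58] M [-0.02 -0.01  0.02] w 0.249 q [ 0.19  0.12  1.93 -0.01  1.06 -0.32]
[38.3, 26.6, 1937.0]
[5.0, 49.4, 4394.0]
[-59.3, -16.5, 1466.0]
[-52.1, 25.0, 1144.0]
3 rows
[13.1, 13.9, -25.4, -0.3, 0.7, -1.1]
[13.1, 14.3, -25.2, -0.0, -0.0, 0.0]
[13.1, 14.3, -25.2, -0.0, 0.0, -0.0]
```

View pics/t22.png

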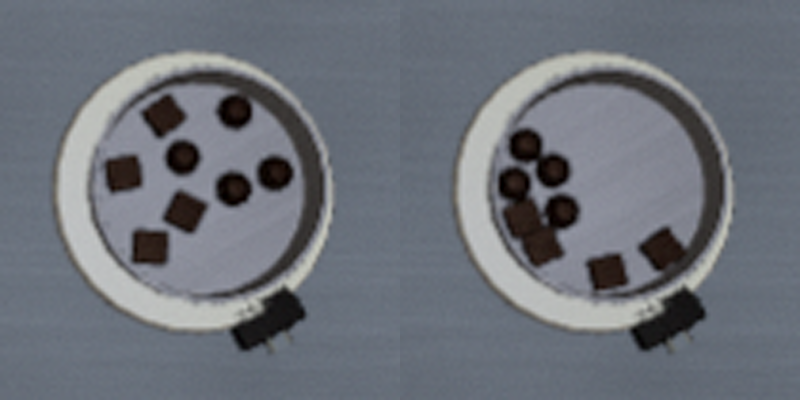

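Call:
{"fn": "apply_moves", "kwargs": {
  "increments": [13, 14, -25, -0.3, 0.7, -1.1, 255, 13, 14, -25, 0, 0, 0, 255, 12, 14, -25, 0, 0, 0, 255, 0, 0, 0, 0, 0, 0, 255]
}}

```text
t: 19.38
tool_pos: [0.4643, 0.1989, 0.2436]
tcp_rot: [0.827, 1.399, -0.8]
force: [0.2, -0.0, -0.7]
gripper_width: 0.248
```

Run:
```python
from h import *
st()
T=arm.camera_info("top");t=arm.camera("top");cv2.imwrite("pics/top23.png",t)
g=lambda p:(p[0]/(400/105)+270-.4,p[1]/(400/105)+150-.4)
s0=topan(plane(T,g((183,157)),.042))*1000;print("start",s0)
for p in ((153,171),(162,211)):
    e=topan(plane(T,g(p),.042))*1000;print(e,np.linalg.norm(e-s0))
W=arm.camera_info("wrist");im=arm.camera("wrist")
s=arm.sense();Rm=R.from_rotvec(s['tcp_rot']).as_matrix()
for u in (0,.026): print([proj(W,s['tool_pos']+Rm@footl(ph,u)).round(1) for ph in (-3,0,3)])
sc=arm.camera("scene")
cv2.imwrite("pics/c23.png",np.hstack([cv2.resize(im[130:270,190:330],(400,400),interpolation=cv2.INTER_CUBIC),cv2.resize(sc[140:240,310:410],(400,400),interpolation=cv2.INTER_CUBIC)]))
np.save("w23.npy",W,allow_pickle=True)
h=np.load("hang.npy");d=np.array([-.9646,-.2639,0])
plan2([h+d*.06+[0,0,.017]],step=26)
```

```text
t 19.38 pos [0.4643 0.1989 0.2436] yaw 30.0 tilt [0.0197 0.0079] F [ 0.15 -0.02 -0.71] M [-0.04  0.07  0.  ] w 0.248 q [ 0.38  0.22  1.89  0.    1.01 -0.14]
start [23.96138677 -0.61040199]
[25.70840895 22.34254504] 23.01933674174373
[-0.99096479 30.74264761] 40.07035771885382
[array([259.9, 198. ]), array([259.9, 190.1]), array([259.9, 182.2])]
[array([259.9, 206.8]), array([259.9, 199.8]), array([259.9, 192.9])]
3 rows
[20.8, 3.8, -0.2, 0.1, 0.2, -0.5]
[20.8, 4.0, -0.1, 0.0, 0.0, -0.0]
[20.8, 4.0, -0.1, 0.0, -0.0, -0.0]
```

View pics/c23.png

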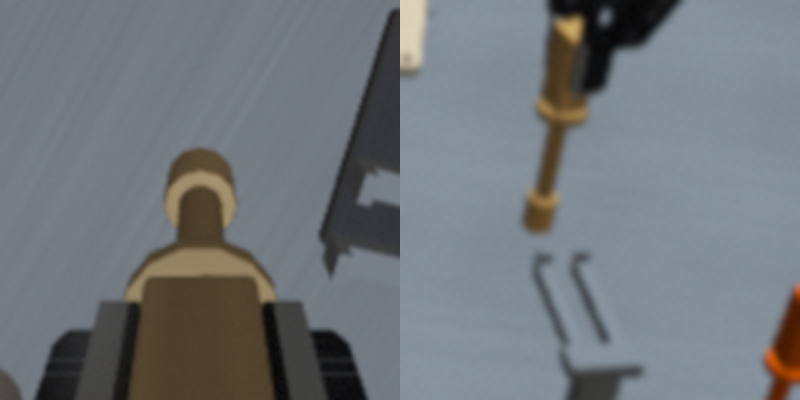

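Call:
{"fn": "apply_moves", "kwargs": {
  "increments": [20, 4, 0, 0, 0.2, -0.5, 255, 20, 4, 0, 0, 0, 0, 255, 19, 4, 0, 0, 0, 0, 255, 0, 0, 0, 0, 0, 0, 255]
}}

```text
t: 19.87
tool_pos: [0.4795, 0.1989, 0.1892]
tcp_rot: [0.831, 1.397, -0.804]
force: [-1.1, 0.1, -1.2]
gripper_width: 0.25
```

Run:
```python
from h import *
st()
h=np.load("hang.npy");d=np.array([-.9646,-.2639,0])
plan2([h+d*.045+[0,0,.017],h+d*.001+[0,0,.017]],step=10)
W=arm.camera_info("wrist");im=arm.camera("wrist");sc=arm.camera("scene")
cv2.imwrite("pics/c24.png",np.hstack([cv2.resize(im[130:270,190:330],(400,400),interpolation=cv2.INTER_CUBIC),cv2.resize(sc[140:240,310:410],(400,400),interpolation=cv2.INTER_CUBIC)]))
```

```text
t 19.87 pos [0.4795 0.1989 0.1892] yaw 29.7 tilt [0.02   0.0076] F [-1.13  0.07 -1.2 ] M [0.01 0.05 0.03] w 0.250 q [ 0.37  0.32  1.91 -0.    0.89 -0.15]
7 rows
[3.3, 6.4, -0.4, -0.2, 0.1, -0.5]
[3.2, 6.4, -0.4, 0.0, -0.0, -0.0]
[0.1, 8.5, 2.2, 0.0, -0.0, -0.0]
[0.1, 8.5, 2.2, 0.0, -0.0, -0.0]
[0.1, 8.5, 2.2, 0.0, -0.0, -0.0]
[0.1, 8.5, 2.2, 0.0, -0.0, -0.0]
[0.1, 8.5, 2.2, 0.0, -0.0, -0.0]
```

View pics/c24.png

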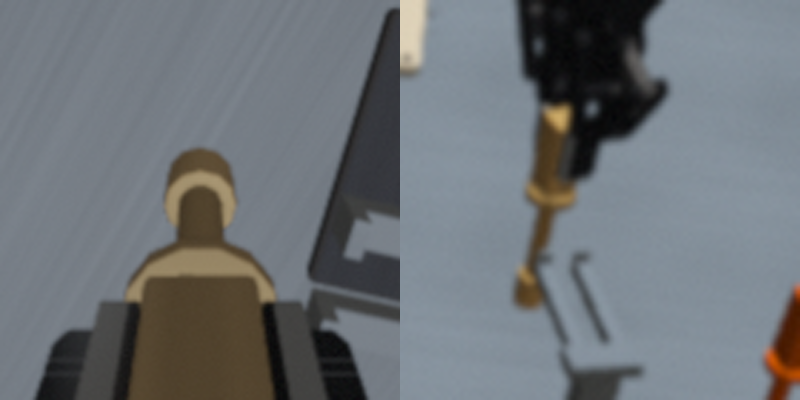

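Call:
{"fn": "apply_moves", "kwargs": {
  "increments": [3, 6, -0.5, 0, 0, -0.5, 255, 2, 6, -0.5, 0, 0, 0, 255, 0, 0, 0, 0, 0, 0, 255]
}}

```text
t: 20.22
tool_pos: [0.4931, 0.2058, 0.1907]
tcp_rot: [0.832, 1.396, -0.807]
force: [-0.4, -0.2, -1.2]
gripper_width: 0.249
```

Run:
```python
from h import *
st()
h=np.load("hang.npy");d=np.array([-.9646,-.2639,0]);l=np.array([.2639,-.9646,0])
r=arm.sense()['tool_pos']-h;print("along d %.1f lateral %.1f up %.1f"%(r@d*1e3,r@l*1e3,r[2]*1e3))
plan2([h+d*.001+[0,0,.016]],step=9)
```

```text
t 20.22 pos [0.4931 0.2058 0.1907] yaw 29.6 tilt [0.0196 0.0058] F [-0.42 -0.18 -1.22] M [-0.02  0.01  0.04] w 0.249 q [ 0.37  0.34  1.88 -0.    0.91 -0.14]
along d 42.4 lateral 0.9 up 24.7
5 rows
[1.9, 8.0, 1.9, -0.3, 0.2, -0.4]
[1.8, 8.0, 1.9, -0.0, -0.0, 0.0]
[1.8, 8.0, 1.9, -0.0, 0.0, 0.0]
[1.8, 8.0, 1.9, -0.0, 0.0, 0.0]
[1.8, 8.0, 1.9, -0.0, 0.0, 0.0]
```

Call:
{"fn": "apply_moves", "kwargs": {
  "increments": [2, 8, 1.8, 0, 0.2, -0.4, 255, 1.5, 8, 1.8, 0, 0, 0, 255, 0, 0, 0, 0, 0, 0, 255]
}}

```text
t: 20.47
tool_pos: [0.5117, 0.2117, 0.1892]
tcp_rot: [0.831, 1.401, -0.809]
force: [0.6, 0.1, 0.1]
gripper_width: 0.253
```

Run:
```python
from h import *
st()
h=np.load("hang.npy");d=np.array([-.9646,-.2639,0]);l=np.array([.2639,-.9646,0])
r=arm.sense()['tool_pos']-h;print("along d %.1f lateral %.1f up %.1f"%(r@d*1e3,r@l*1e3,r[2]*1e3))
plan2([h+[0,0,.014]],step=9)
```

```text
t 20.47 pos [0.5117 0.2117 0.1892] yaw 29.6 tilt [0.0146 0.0067] F [0.56 0.13 0.1 ] M [-0.01  0.   -0.03] w 0.253 q [ 0.37  0.37  1.83  0.    0.93 -0.15]
along d 22.9 lateral 0.2 up 23.3
3 rows
[3.2, 7.4, 1.8, -0.3, -0.0, -0.2]
[3.2, 7.4, 1.9, 0.0, -0.0, -0.0]
[3.2, 7.4, 1.9, 0.0, -0.0, -0.0]
```

Call:
{"fn": "apply_moves", "kwargs": {
  "increments": [2, 7.4, 1.8, -0.3, 0, -0.2, 255, 3, 7.4, 1.8, 0, 0, 0, 255, 3, 7, 1.8, 0, 0, 0, 255, 4, 0, 0, 0, 0, 0, 255, 4, 0, 0, 0, 0, 0, 255, 3, 0, 0, 0, 0, 0, 255, 0, 0, 0, 0, 0, 0, 255]
}}

```text
t: 21.05
tool_pos: [0.5363, 0.2188, 0.1676]
tcp_rot: [0.823, 1.405, -0.808]
force: [-0.3, -0.1, -1.0]
gripper_width: 0.246
```

Run:
```python
from h import *
st()
h=np.load("hang.npy");d=np.array([-.9646,-.2639,0]);l=np.array([.2639,-.9646,0])
r=arm.sense()['tool_pos']-h;print("along d %.1f lateral %.1f up %.1f"%(r@d*1e3,r@l*1e3,r[2]*1e3))
plan2([h+[0,0,-.003]],step=9)
```

```text
t 21.05 pos [0.5363 0.2188 0.1676] yaw 29.9 tilt [0.0101 0.0044] F [-0.33 -0.09 -1.03] M [-0.03  0.06  0.02] w 0.246 q [ 0.37  0.43  1.79  0.    0.91 -0.16]
along d -2.7 lateral -0.2 up 1.7
1 rows
[4.7, -2.7, -0.5, 0.1, -0.0, 0.1]
```

Call:
{"fn": "apply_moves", "kwargs": {
  "increments": [2, -1.3, -0.2, 0, 0, 0, 255, 1.5, -1.3, -0.2, 0, 0, 0, 255, 1, 0, 0, 0, 0, 0, 255, 0, 0, 0, 0, 0, 0, 0, 0, 0, 0, 0, 0, 0, 0, 0, 0, 0, 0, 0, 0, 0, 0, 0, 0, 0, 0, 0, 0, 0, 0, 0, 0, 0, 0, 0, 0, 0, 0, 0, 0, 0, 0]
}}

```text
t: 21.8
tool_pos: [0.5331, 0.2177, 0.1644]
tcp_rot: [0.823, 1.404, -0.807]
force: [-0.1, 0.1, -0.0]
gripper_width: 0.997
```

Run:
```python
from h import *
st()
im=arm.camera("wrist");sc=arm.camera("scene")
cv2.imwrite("pics/c26.png",np.hstack([cv2.resize(im,(500,375)),cv2.resize(sc[150:250,310:390],(300,375),interpolation=cv2.INTER_CUBIC)]))
```

```text
t 21.80 pos [0.5331 0.2177 0.1644] yaw 30.0 tilt [0.0116 0.0049] F [-0.1   0.07 -0.03] M [-0.02 -0.03 -0.05] w 0.997 q [ 0.37  0.43  1.8   0.    0.9  -0.16]
```

View pics/c26.png

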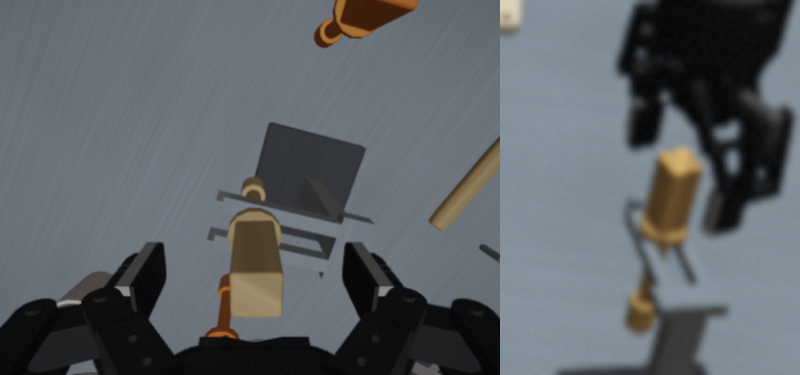

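Released; the stirrer hangs upright in the fork. Now I retreat upwards.

Call:
{"fn": "apply_moves", "kwargs": {
  "increments": [-15, 0, 0, 0, 0, 0, 0, -25, 0, 0, 0, 0, 0, 0, -30, 0, 0, 0, 0, 0, 0, -30, 0, 0, 0, 0, 0, 0, 0, 0, 0, 0, 0, 0, 0, 0, 0, 0, 0, 0, 0, 0]
}}

```text
t: 22.4
tool_pos: [0.5306, 0.2167, 0.2664]
tcp_rot: [0.82, 1.408, -0.811]
force: [-0.3, 0.7, -0.3]
gripper_width: 0.995
```

Run:
```python
from h import *
st()
t=arm.camera("top");sc=arm.camera("scene")
cv2.imwrite("pics/c27.png",np.hstack([cv2.resize(sc[120:290,140:400],(520,340)),cv2.resize(t[140:275,225:400],(280,216))  if 0 else cv2.resize(sc[160:245,310:380],(280,340),interpolation=cv2.INTER_CUBIC)]))
```

```text
t 22.40 pos [0.5306 0.2167 0.2664] yaw 29.9 tilt [0.0064 0.0029] F [-0.26  0.72 -0.34] M [ 0.03 -0.04  0.  ] w 0.995 q [ 0.37  0.3   1.72  0.    1.11 -0.16]
```

View pics/c27.png

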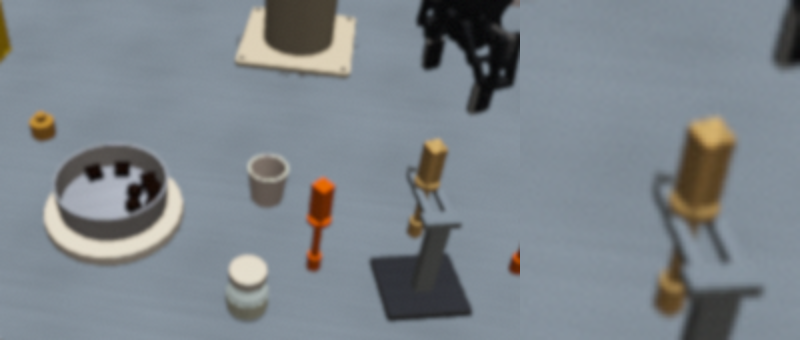

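The stirrer hangs upright with its collar on the prongs. The gripper is clear, the pralines are in the pan, and the jar, cup and weight are where they were.

Run:
```python
from rig import arm
print(arm.finish_job())
```

```text
the job is handed in; nothing more can be done
None
```

The job is handed in at about 22.4 s of the 72 s allowed; no verdict was reported.

**What I did**
- I lifted the stirrer off the fork and set its foot down at the dial side. I went round counter-clockwise, pressing the foot on the floor at the dial, right, far, left and dial sides in turn. The force readings showed contact each time: about 20, 20, 13, 30 and 5 N.
- I then swept half of the wall a second time and pushed the middle square separately. After that I hung the stirrer back in its fork and backed the arm off.

**Last checks**
- **Pralines:** all eight are in the pan. Seven have clearly moved 30 mm or more.
- **Least certain praline:** one middle round moved about 40 mm by the identity I think likely. If I have swapped it with its neighbour, it moved only about 23 mm, still over the 20 mm needed but within about 2 mm of measuring error.
- **Stirrer:** it hangs upright with its collar on the prongs.
- **Bystanders:** the jar, cup and weight look unmoved.

**What did not go to plan**
- **Stirrer slipped in the grip:** on the first lap floor friction turned the stirrer about 10 to 14° in the grip, so the foot ran further inside than I meant. I lifted it, repeated the right side with the shank upright, and set it straight against the left wall.
- **Lap not continuous:** because of that repair, the first turn was not one unbroken sweep by the wall. The foot was lifted between the far and left sides.
- **Far-side contact:** I pressed there for several rows, but it was judged only by force and estimated foot position.

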